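# Knock the oak blank out of the routing nest and click it into the sanding carrier

### The job

The shaped oak blank is stuck in the leaning routing nest: push the knockout rod all the way up by its red handle to eject it, then take the blank and slide it, walnut strip up, lengthwise into the sanding carrier, past the sprung side ball, until it is fully home against the stop and the ball has clicked out behind it. Let go of everything and leave the other things on the bench where they are.

Things in the scene. Friction and masses are not known exactly. Their poses are not given: they have to be found in the camera images.
- nest: Pale wooden routing nest fixed to the bench; block 108 x 162 mm (162 along its y), its face leaning 25 degrees towards the nest's -x (the robot at yaw 0), on a base plate 185 x 175 mm. Origin under the base plate's middle, z up. Face normal, along which rod and blank move out: (-0.423, 0, 0.906) in the nest's frame; up the slope: (0.906, 0, 0.423). Face centre about 153 mm above the bench.
- pocket_face (a point): Middle of the nest's pocket mouth, in the plane of the leaning face; axes as the nest body (not tilted). Pocket 122 mm along y, 46 mm up the slope, 48 mm deep, square to the face; flat face of 31 mm above and below it, 20 mm at each end. A sprung ball in the middle of its upper long wall, 12 mm above the floor, grips the blank sideways with 4 to 6 N.
- knockout (a joint): Travel of the steel knockout rod, m: 0 down (as found), 0.034 fully up, along the face normal. It rises through the pocket floor under the blank's middle. It rubs (5 N) and stays where it is left; lifting it with the blank takes 10 to 20 N. Fully up, the blank stands 34 mm proud of the face, 14 mm still in the pocket, free of the nest's ball.
- knockout_grip (a point): Middle of the red T handle of the rod, on its axis: a round bar, 22 mm diameter, 72 mm long, lying level along the nest's y beside the block's +y side, 56 mm clear of it; a 14 mm post joins it from below, in the middle. About 115 mm above the bench when down; the nest's face is then 42 mm farther along the face normal. Site axes: z along the travel (face normal), y along the handle.
- blank: Shaped oak blank, dark walnut strip on top, 120 mm long (its y) x 44 mm wide (x) x 48 mm tall (z), upright edges rounded 6 mm, 0.14 to 0.23 kg. Origin in the middle of its underside, z towards the strip. As found it sits on the pocket's floor, z along the face normal, y along the nest's y, top flush with the face, about 1 mm of play.
- blank_top (a point): Middle of the blank's top face, 48 mm from its origin along its z.
- carrier: Sanding carrier fixed to the bench: aluminium plate 110 mm wide, 12 mm thick, from x = -150 to +130 mm in its frame. Blue walls, 20 mm above the plate, form a channel along x, 46 mm wide between x = -12 and +120 mm, where a stop closes it. Origin on the bench under the channel's centre line, z up. The open end faces -x, to the robot at yaw 0. The blank slides in on the plate, either end first.
- carrier_mouth (a point): On the plate's top, centre line, at x = -53 mm of the carrier: the outer end of the two flared guides (20 mm high, about 74 mm apart here, narrowing to the 46 mm channel at x = -12 mm). Before it, towards -x, lies an open apron of bare plate.
- carrier_home (a point): On the plate's top (12 mm above the bench), 60 mm before the stop: where the middle of the blank's underside lies when home; axes as the carrier. A bridge over the channel, 34 to 58 mm beyond this point, has its underside 54 mm and its top 64 mm above the plate, so the blank must be slid under it. The stop is 54 mm high, 10 mm thick.
- click_ball (a joint): How far the carrier's brass side ball is pressed back, m: 0 out, at most 0.006. Ball radius 10 mm, standing 4 mm into the channel from its +y wall, 65 mm before carrier_home, 10 mm above the plate. The blank presses it back 2 to 5 mm (8 to 18 N along the channel to pass); it springs out behind the blank's tail when the blank is home.
- glue: Bystander: yellow glue bottle, 60 mm diameter, 170 mm tall, upright; origin under its centre.
- wax_tin: Bystander: green wax tin, 70 mm diameter, 45 mm tall; origin under its centre.
- hammer: Bystander: hammer lying on the bench, about 0.3 m long; origin on its underside.
- driver: Bystander: screwdriver lying on the bench, about 0.2 m long; origin on its underside.
- try_square: Bystander: try square lying on the bench, dark wood stock 110 x 22 x 18 mm with a 110 mm steel blade; origin under the stock's centre.
- tape: Bystander: yellow tape measure, 70 x 40 x 66 mm tall; origin under its centre.
- offcut: Bystander: pale wood offcut lying on the bench, 160 x 60 x 30 mm; origin under its centre.
There are look-alikes about, which are no part of the job. Leave any purple look-alike of the blank alone.

How it is judged:
On the way, in this order (a step that is already met when the one before it is completed fails the run):
1. the knockout rod is pushed all the way up (30 mm or more of 34) and has raised the blank at least 25 mm in the nest (value of joint knockout above 0.03 m and distance of blank from where it was at the start of the episode above 0.025 m and distance between blank_top and pocket_face below 0.045 m), for 0.1 s.
2. the blank, lying in the carrier's channel, presses the side ball back on its way in (value of joint click_ball above 0.0015 m and distance between blank and carrier_home below 0.14 m and angle between blank's own z axis and vertical below 0.15 rad), for 0.02 s.
At the end, for the whole second after the job is handed in: The blank stands strip up in the carrier's channel, lengthwise (within 0.06 rad), its underside's middle within 6 mm of carrier_home and no more than 4 mm short of the stop, at rest, with the side ball sprung out behind it (pressed less than 1.5 mm) (x of blank in the frame of carrier_home above -0.004 m and distance between blank and carrier_home below 0.006 m and angle between blank's own z axis and vertical below 0.06 rad and angle between the y axis of blank and the x axis of carrier, either way round below 0.06 rad and value of joint click_ball below 0.0015 m and linear speed of blank below 0.01 m/s); the robot touches nothing.
It fails at once if a bystander is shifted more than 30 mm (distance of any of glue, wax_tin, hammer, driver, try_square, tape, offcut from where it was at the start of the episode above 0.03 m).
It also fails if it takes over 53 s, if anything falls off the work surface, if the arm or the gripper's body presses on something with over 40 N, if the wrist force passes 120 N, or if a joint passes its speed limit or range.

### The arm

A 6-joint arm with a two-finger parallel gripper is mounted at the origin on the work surface. World frame = base frame: x ahead of the robot, y to its left, z up, the work surface at z = 0. Lengths are in m, angles in rad, forces in N, time in s.
With the tool pointing down it reaches from about 0.325 to 0.875 m from the base axis. Payload 4.4 kg.
Tool frame: the origin (TCP) lies at the very end of the fingers, on their centre line; the grasp point (between the pads) lies 19 mm behind it; z points along the fingers, y is the direction in which the jaws open and shut (so a half turn about z gives the same grasp; the last joint's range is limited). The gripper opens to 85 mm and grips with 20 to 120 N. Pads are 22 mm wide; open, the fingers measure 114 mm over their backs; the gripper's body (76 mm by 85 mm) begins 54 mm behind the grasp point. The pads swing forward as they close: fully open they stand 13 mm farther back than shut.
Start: joints at [-1.254, 0.207, 1.542, -0, 1.393, -0.15], TCP at [0.259, -0.513, 0.231] pointing down, gripper open.
Joint ranges: [-2.73, 2.73], [-0.86, 2.22], [0.23, 2.46], [-1.11, 4.25], [0.08, 2.63], [-2.82, 2.82]. Speed limits (rad/s): [2.79, 2.79, 3.14, 3.14, 3.14, 3.14].

### API

Orientations are given as a 3x3 rotation matrix whose columns are the frame's x, y, z axes.
In Python, from station import robot gives the robot as it stands.
- The arm moves only by the tool move_arm, never from a script. Its argument "steps" is a list that holds one entry, the list of rows, each a list of 5 numbers: the shift along the tool's x, y, z in m, then the turn about the tool's z in degrees, then the finger opening in m, from 0 to 0.0854. A call has 1 to 20 rows; each row shifts and turns the pose as measured when the row begins, along the tool's axes as they then stand; what a row does not reach is not made up. A row lasts 1/8 s, in which the tool goes at most 62.5 mm and 10.7 degrees, less where a joint would pass 70% of its speed; a pose out of reach is approached as far as the arm can. A call with a gripper value outside its range is refused whole. The fingers move at their own pace and stop on an object; "grip_force" is the grip in N (left out, the last holds). Time passes only in rows, so rows that do not move let the fingers close. It gives the time, the measured TCP pose, the force and the opening at its end, in the units of the state.
- robot.state(): the state, without advancing time (a new reading comes with each control period).
- robot.read_camera(name): name is "scene" or "top" or "wrist"; returns the picture (420x560x3 uint8, red, green, blue); there is no depth.
- robot.calibration(name): a dict with "fx", "fy", "cx", "cy" (pixels), "cam_to_world" (4x4, takes a point from camera to world coordinates); the wrist camera has in their place "tool_from_camera" (4x4, takes a point from camera to tool coordinates, whose origin is the TCP and whose axes are the flange's). Camera axes: x right, y up, looking along -z (the intrinsics and any distortion apply to the point x, -y, -z); pixel columns grow to the right and rows downward; lengths in m; the calibration is good to about 2 mm. A picture is of the moment at which its call begins: read the wrist's pose just before it. calibration takes no time and is no camera call.
- robot.hand_in(): hands the job in, once; it reports no verdict.
The state is a dict: "time": time; "qpos": joint angles; "joint_vel": joint speeds; "tau": joint torques, N m; "tcp_pos": TCP position; "tool_rot": TCP orientation; "wrist_force": force on the tool from outside, world axes, zero at the start; "torque": the same for the moment, N m; "opening": finger opening in m.
Only numpy, scipy, OpenCV 4.12 (cv2) and the standard library are available. Lean on these libraries where they do the work, as an engineer would, in place of code of your own. Each camera call takes 0.05 s, during which the arm holds its last target.

## Working session

There is one attempt and no reset: what is moved stays moved. The work goes in short steps, Python scripts to look and compute and a tool call to move; the robot and the scene stay as the last step left them, time stands still between calls to the robot, and variables do not carry over. Pictures are saved under pics/ and viewed, and the job is handed in when it is done.

Besides the shell and the picture viewer there is one more tool, called after "Request:" by a JSON object that holds its "name" and its "arguments". move_arm: Moves the arm, as the interface text tells. Its arguments: {"type":"object","properties":{"steps":{"type":"array"},"grip_force":{"type":"number"}},"required":["steps"]}

```bash
ls; mkdir -p pics
python3 - <<'E'
from station import robot
import cv2,numpy as np
np.set_printoptions(precision=4,suppress=True)
for n in ["scene","top","wrist"]:
    im=robot.read_camera(n); cv2.imwrite(f"pics/{n}0.png",im[:,:,::-1])
    c=robot.calibration(n); print(n,{k:np.array(v) for k,v in c.items()})
print(robot.state())
E
```

```text
pics
scene {'fx': array(386.9523), 'fy': array(386.9523), 'cx': array(274.4004), 'cy': array(207.7208), 'cam_to_world': array([[ 0.5846, -0.6639,  0.4664,  1.0827],
       [ 0.8113,  0.4786, -0.3356, -0.4801],
       [-0.0004,  0.5746,  0.8185,  1.0824],
       [ 0.    ,  0.    ,  0.    ,  1.    ]])}
top {'fx': array(420.9971), 'fy': array(420.9971), 'cx': array(280.8499), 'cy': array(205.3005), 'cam_to_world': array([[ 0.0126,  0.9972, -0.0741,  0.4254],
       [-0.9999,  0.0123, -0.0045, -0.07  ],
       [-0.0035,  0.0741,  0.9972,  1.7315],
       [ 0.    ,  0.    ,  0.    ,  1.    ]])}
wrist {'fx': array(347.7648), 'fy': array(347.7648), 'cx': array(278.4085), 'cy': array(215.1027), 'tool_from_camera': array([[-0.0001,  0.9587,  0.2844,  0.0718],
       [ 1.    ,  0.0001,  0.0001, -0.    ],
       [ 0.0001,  0.2844, -0.9587, -0.1419],
       [ 0.    ,  0.    ,  0.    ,  1.    ]])}
{'time': 0.15, 'qpos': array([-1.2535,  0.2073,  1.5427,  0.    ,  1.3935, -0.1505]), 'joint_vel': array([-0.0018, -0.003 , -0.0019, -0.001 ,  0.0005, -0.0006]), 'tau': array([  0.0003, -38.3515, -29.2037,  -0.0002,   0.0067,  -0.    ]), 'tcp_pos': array([ 0.2591, -0.5126,  0.2303]), 'tool_rot': array([[ 0.8926,  0.4509, -0.0006],
       [ 0.4509, -0.8926,  0.0018],
       [ 0.0003, -0.0018, -1.    ]]), 'wrist_force': array([ 0.5638, -0.0722, -0.7527]), 'torque': array([-0.0156,  0.0051,  0.0684]), 'opening': 0.08536103718155226}
```

View pics/scene0.png

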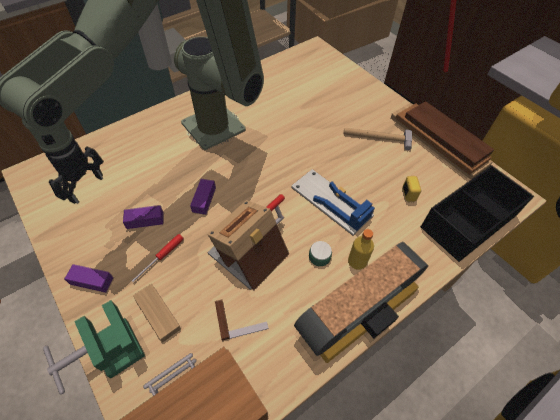

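View pics/top0.png

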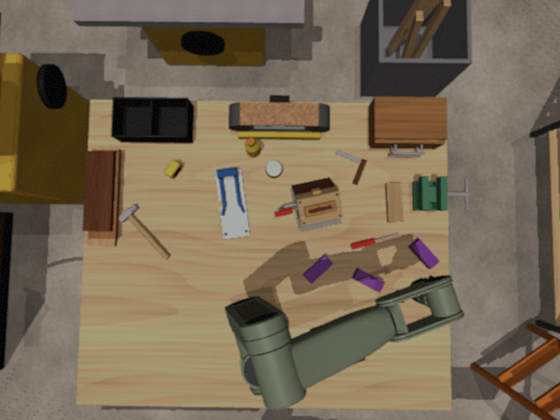

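View pics/wrist0.png

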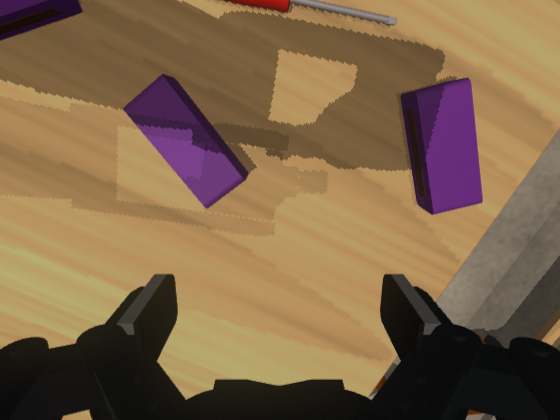

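Scene: the nest is at about (245,240), with the red handle at (272,204) and the carrier at (338,203). The purple look-alikes at (143,217), (203,197) and (88,278) are to be left alone. I'll enlarge the nest and carrier.

Run:
```python
import cv2
t=cv2.imread('pics/top0.png');s=cv2.imread('pics/scene0.png')
cv2.imwrite('pics/tc.png',cv2.resize(t[150:260,200:360],None,fx=5,fy=5,interpolation=cv2.INTER_CUBIC))
cv2.imwrite('pics/sc.png',cv2.resize(s[160:300,190:390],None,fx=4,fy=4,interpolation=cv2.INTER_CUBIC))
```

```text
(no output)
```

View pics/tc.png

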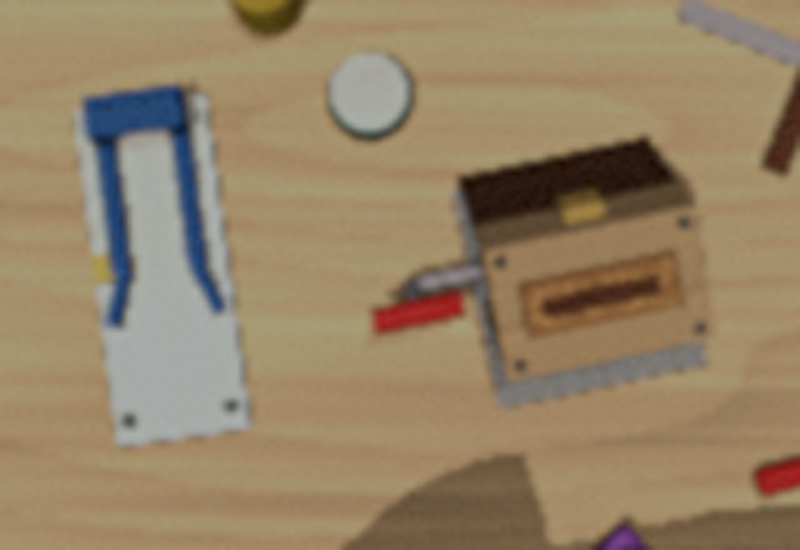

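View pics/sc.png

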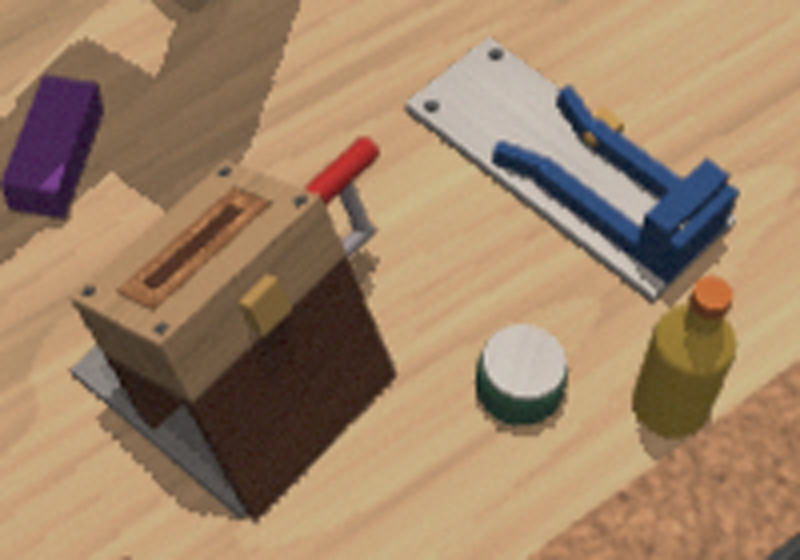

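```bash
cat > h.py <<'E'
import numpy as np, cv2
from station import robot
from scipy.optimize import least_squares
np.set_printoptions(precision=4,suppress=True)
def T_cam(n,st=None):
    c=robot.calibration(n)
    if n!='wrist': return c,np.array(c['cam_to_world'])
    st=st or robot.state(); T=np.eye(4);T[:3,:3]=st['tool_rot'];T[:3,3]=st['tcp_pos']
    return c,T@np.array(c['tool_from_camera'])
def proj(P,c,T):
    p=(np.atleast_2d(P)-T[:3,3])@T[:3,:3]
    return np.c_[c['cx']+c['fx']*p[:,0]/-p[:,2], c['cy']-c['fy']*p[:,1]/-p[:,2]]
def ray(uv,c,T):
    d=np.array([(uv[0]-c['cx'])/c['fx'],-(uv[1]-c['cy'])/c['fy'],-1.]);d=T[:3,:3]@d
    return T[:3,3],d
def onz(uv,z,c,T):
    o,d=ray(uv,c,T); return o+d*(z-o[2])/d[2]
def Rz(a): return np.array([[np.cos(a),-np.sin(a),0],[np.sin(a),np.cos(a),0],[0,0,1]])
N=np.array([-.4226,0,.9063]);U=np.array([.9063,0,.4226])
E
cat > fit.py <<'E'
from h import *
from h import proj
ct=T_cam('top');cs=T_cam('scene')
tc=lambda X,Y:(200+(X-2)/5,150+(Y-2)/5); sc=lambda X,Y:(190+(X-1.5)/4,160+(Y-1.5)/4)
Y=np.array([0,1,0])
# carrier
obs=[]
for k,(x,y) in enumerate([(.13,.055),(.13,-.055),(-.15,-.055),(-.15,.055)]):
    obs.append(((x,y,.012),ct,tc(*[(77,112),(207,95),(249,428),(117,445)][k])))
for P,q in zip([(-.15,.055),(-.15,-.055),(.13,-.055),(.13,.055)],[(492,39),(406,106),(656,297),(737,220)]):
    # decide by fit
    obs.append(((*P,.012),cs,sc(*q)))
def f(p):
    return np.concatenate([(proj(Rz(p[2])@np.array(P)+[p[0],p[1],0],*c)[0]-q) for P,c,q in obs])
r=least_squares(f,[.5,0,.1]);print('carrier',r.x,np.degrees(r.x[2]));print(r.fun.reshape(-1,2))
def f2(p,obs):
    return np.concatenate([(proj(Rz(p[3])@np.array(P)+p[:3],*c)[0]-q) for P,c,q in obs])
obs=[]
for (u,y),q in zip([(.054,.081),(.054,-.081),(-.054,-.081),(-.054,.081)],[(481,243),(696,207),(708,345),(504,382)]):
    obs.append((u*U+y*Y,ct,tc(*q)))
for (u,y),q in zip([(.023,.061),(.023,-.061),(-.023,-.061),(-.023,.061)],[(522,286),(677,254),(684,303),(531,333)]):
    obs.append((u*U+y*Y,ct,tc(*q)))
for (u,y),q in zip([(.023,.061),(.023,-.061),(-.023,-.061),(-.023,.061)],[(272,202),(154,305),(119,290),(237,189)]):
    obs.append((u*U+y*Y,cs,sc(*q)))
r=least_squares(f2,[.5,-.2,.15,.1],args=(obs,));print('face',r.x,np.degrees(r.x[3]));print(r.fun.reshape(-1,2))
F=r.x
# handle
for d in [.137]:
    g=Rz(F[3])@(Y*(.081+.056+.036)-.042*N)+F[:3]; print('pred grip',g, (proj(g,*ct)-[200,150])*5, (proj(g,*cs)-[190,160])*4)
q=tc(418,312); print('handle top on z=.115',onz(q,.115,*ct))
E
python3 fit.py
```

```text
carrier [0.5695 0.1392 0.1482] 8.491009938218257
[[-0.4444 -0.6289]
 [ 0.0095 -0.8168]
 [ 0.4155  0.0202]
 [ 0.0459  0.2797]
 [-0.3947 -0.5582]
 [-0.0363 -0.7213]
 [-0.3838  0.3531]
 [ 0.2732 -0.1304]]
face [ 0.5319 -0.209   0.154   0.197 ] 11.288798193371285
[[ 0.4904  1.0432]
 [ 0.3958  0.2543]
 [ 1.3626 -0.8775]
 [ 0.289  -0.453 ]
 [-1.1605 -0.8566]
 [-0.076  -0.4369]
 [ 0.012   1.0266]
 [-1.1416  0.9541]
 [ 1.2492  0.1645]
 [-0.1687  1.0822]
 [-0.8071 -0.2785]
 [ 0.1626 -0.7203]]
pred grip [ 0.5155 -0.0359  0.116 ] [[368.7602 314.8665]] [[375.1495 147.2222]]
handle top on z=.115 [ 0.5197 -0.0721  0.115 ]
```

Request:
{"name": "move_arm", "arguments": {"steps": [[[0,0,-0.05,-10,0.085],[0,0,-0.05,-10.6,0.085],[0,0,0,-10.6,0.085],[0,0,0,-10.6,0.085],[0,0,0,-10.6,0.085],[0,0,0,-10.6,0.085],[0,0,0,-10.6,0.085]]]}}

```text
time: 1.02
tcp_pos: [0.2585, -0.5111, 0.3299]
tool_rot: [[-0.201, 0.98, -0.003], [0.98, 0.201, 0.009], [0.009, -0.001, -1.0]]
wrist_force: [0.1, 0.0, -0.2]
opening: 0.0853
```

```bash
cat >> h.py <<'E'
def goto(p,psi,s=None):
    "print shift in tool axes (current) to reach p, and turn deg about tool z to get yaw psi(deg)"
    s=s or robot.state();R=s['tool_rot'];y=np.degrees(np.arctan2(R[1,0],R[0,0]))
    print('t',s['time'],'tcp',s['tcp_pos'],'yaw',y,'j6',s['qpos'][5],'F',s['wrist_force'],'open',s['opening'])
    print('shift tool',R.T@(np.array(p)-s['tcp_pos']),'turn',-((psi-y+180)%360-180))
E
python3 -c "
from h import *
goto([.52,-.15,.32],101.3)"
```

```text
t 1.025 tcp [ 0.2585 -0.5111  0.3299] yaw 101.57553035547257 j6 -1.4555847435140965 F [ 0.0587  0.0293 -0.1605] open 0.08530800912215025
shift tool [0.3012 0.3286 0.0122] turn 0.27553035547256854
```

Request:
{"name": "move_arm", "arguments": {"steps": [[[0.038,0.041,0.001,0,0.085],[0.038,0.041,0.001,0,0.085],[0.038,0.041,0.001,0,0.085],[0.038,0.041,0.001,0,0.085],[0.038,0.041,0.001,0,0.085],[0.038,0.041,0.001,0,0.085],[0.038,0.041,0.001,0,0.085],[0.038,0.041,0.001,0,0.085],[0,0,0,0,0.085]]]}}

```text
time: 2.15
tcp_pos: [0.525, -0.136, 0.3201]
tool_rot: [[-0.199, 0.98, -0.006], [0.98, 0.199, 0.013], [0.013, -0.003, -1.0]]
wrist_force: [-0.6, 0.1, -0.3]
opening: 0.0849
```

```bash
python3 -c "
from h import *
goto([.52,-.15,.32],101.3)
s=robot.state();import pickle;pickle.dump((s['tcp_pos'],s['tool_rot']),open('w1.pkl','wb'))
im=robot.read_camera('wrist');cv2.imwrite('pics/w1.png',im[:,:,::-1])"
```

```text
t 2.15 tcp [ 0.525  -0.136   0.3201] yaw 101.45157814666827 j6 -0.6186111478339317 F [-0.5923  0.0657 -0.3166] open 0.08486461826939949
shift tool [-0.0127 -0.0077 -0.0001] turn 0.15157814666827107
```

View pics/w1.png

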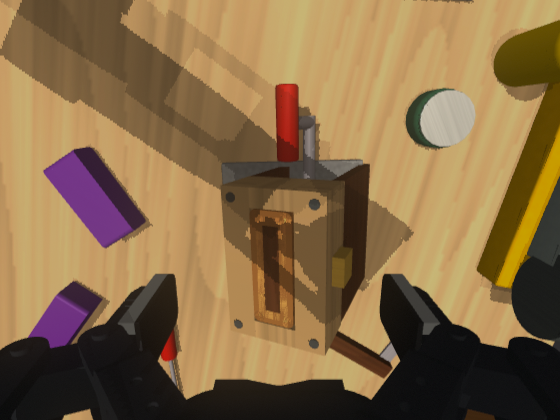

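Wrist view: the nest face spans about (222,183) to (326,354), the blank is at (273,268), and the red handle bar runs (287,84)–(288,160). I'll enlarge it to read the corners.

```bash
python3 -c "
import cv2
t=cv2.imread('pics/w1.png')
cv2.imwrite('pics/w1c.png',cv2.resize(t[75:225,210:360],None,fx=4,fy=4,interpolation=cv2.INTER_CUBIC))
cv2.imwrite('pics/w1d.png',cv2.resize(t[215:365,210:360],None,fx=4,fy=4,interpolation=cv2.INTER_CUBIC))"
```

```text
(no output)
```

View pics/w1c.png

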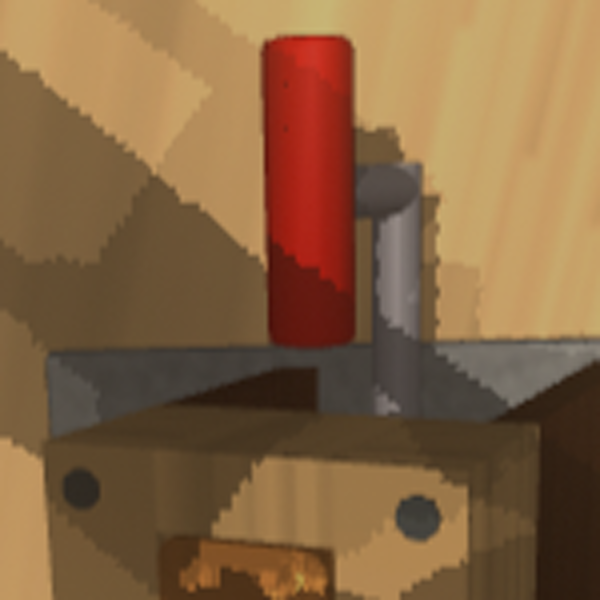

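View pics/w1d.png

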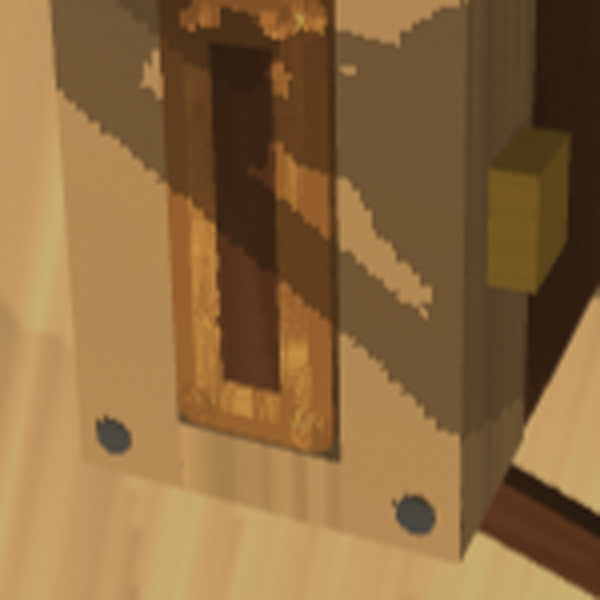

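```bash
cat > fit2.py <<'E'
from h import *
import pickle
p,R=pickle.load(open('w1.pkl','rb'));cw=T_cam('wrist',dict(tcp_pos=p,tool_rot=R))
a=lambda X,Y:np.array((210+(X-1.5)/4,75+(Y-1.5)/4)); b=lambda X,Y:np.array((210+(X-1.5)/4,215+(Y-1.5)/4))
Yv=np.array([0,1,0])
obs=[]
for (u,y),q in zip([(.023,.061),(.023,-.061),(-.023,-.061),(-.023,.061),(.054,.081),(.054,-.081),(-.054,-.081),(-.054,.081)],
 [a(333,550),b(338,460),b(180,420),a(163,538),a(470,467),b(460,560),b(85,460),a(46,440)]):
    obs.append((u*U+y*Yv,q))
def f2(p): return np.concatenate([(proj(Rz(p[3])@np.array(P)+p[:3],*cw)[0]-q) for P,q in obs])
r=least_squares(f2,[.53,-.2,.15,.2]);print('face',r.x,np.degrees(r.x[3]));print(r.fun.reshape(-1,2))
g=lambda F:Rz(F[3])@(Yv*(.081+.056)-.042*N)+F[:3]
print('pred grip',g(r.x))
F=r.x
for e in (-.036,.036):
    print('bar end pred',(proj(g(F)+Rz(F[3])@np.array([0,e,.0]),*cw)-[210,75])*4)
r2=least_squares(lambda p:f2(np.r_[p[:2],.153,p[2]]),[.53,-.2,.2]);print('face z fixed',r2.x,abs(r2.fun).max())
print('handle bar centre on z=.115',onz(a(311,193),.115,*cw))
E
python3 fit2.py
```

```text
face [ 0.5331 -0.2097  0.1496  0.2231] 12.78086080901479
[[ 0.7242 -0.1656]
 [ 0.865   0.0093]
 [ 0.0335 -0.0911]
 [-1.0338 -1.5467]
 [-0.2088  1.2705]
 [-0.1301  0.1782]
 [-0.0055 -0.3353]
 [-0.2322  0.4921]]
pred grip [ 0.5201 -0.0722  0.1116]
bar end pred [[312.7161 344.6615]]
bar end pred [[307.974   40.0634]]
face z fixed [ 0.5329 -0.2084  0.2234] 2.041694157488223
handle bar centre on z=.115 [ 0.5196 -0.071   0.115 ]
```

```bash
python3 -c "
from h import *
goto([.515,-.050,.098],102.3)"
```

```text
t 2.2 tcp [ 0.5242 -0.1377  0.32  ] yaw 101.32723460440273 j6 -0.619155705744245 F [0.1688 0.247  0.1246] open 0.08459070209408075
shift tool [0.0849 0.0091 0.2231] turn -0.9727653955972642
```

Request:
{"name": "move_arm", "arguments": {"steps": [[[0.0425,0.0045,0,-1,0.085],[0.0425,0.0045,0,0,0.085],[0,0,0.05,0,0.085],[0,0,0.05,0,0.085],[0,0,0.04,0,0.085],[0,0,0,0,0.085]]]}}

```text
time: 2.95
tcp_pos: [0.5123, -0.057, 0.1783]
tool_rot: [[-0.204, 0.979, -0.005], [0.979, 0.204, 0.008], [0.009, -0.003, -1.0]]
wrist_force: [0.8, 0.2, -0.6]
opening: 0.0847
```

```bash
python3 -c "
from h import *
goto([.515,-.050,.098],102.3)
im=robot.read_camera('wrist');cv2.imwrite('pics/w2.png',im[:,:,::-1])"
```

```text
t 2.95 tcp [ 0.5123 -0.057   0.1783] yaw 101.75429066097895 j6 -0.48948916117227276 F [ 0.7638  0.2402 -0.5861] open 0.08472621575301366
shift tool [0.0056 0.0044 0.0804] turn -0.5457093390210446
```

View pics/w2.png

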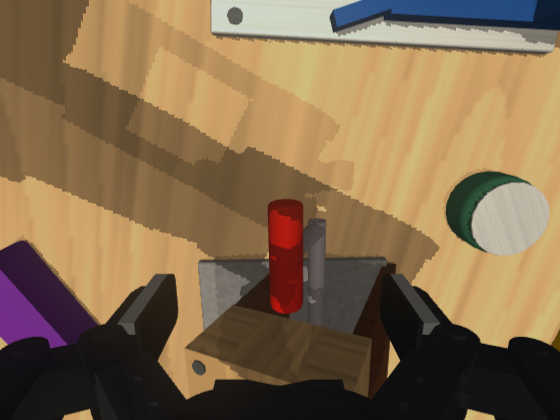

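The red bar at (285,256) lies centred between the fingers, so I'll descend and grip it.

Request:
{"name": "move_arm", "arguments": {"steps": [[[0.006,0.004,0.04,-0.5,0.085],[0,0,0.03,0,0.085],[0,0,0.01,0,0.085],[0,0,0,0,0.01],[0,0,0,0,0.01],[0,0,0,0,0.01],[0,0,0,0,0.01],[0,0,0,0,0.01]]], "grip_force": 70}}

```text
time: 4.0
tcp_pos: [0.5166, -0.0587, 0.1145]
tool_rot: [[-0.212, 0.977, -0.003], [0.977, 0.212, -0.006], [-0.005, -0.005, -1.0]]
wrist_force: [4.3, 0.9, -5.2]
opening: 0.0188
```

```bash
python3 -c "
from h import *
goto([.515,-.050,.098],102.3)
im=robot.read_camera('wrist');cv2.imwrite('pics/w3.png',im[:,:,::-1])"
```

```text
t 4.0 tcp [ 0.5166 -0.0587  0.1145] yaw 102.2303076238443 j6 -0.4859171996171893 F [ 4.3253  0.8964 -5.1515] open 0.018782227335109654
shift tool [0.009  0.0003 0.0164] turn -0.06969237615570023
```

View pics/w3.png

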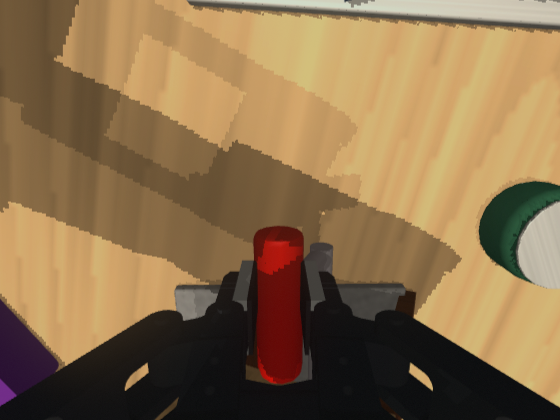

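Opening is 18.8 mm on a 22 mm bar and the TCP is 16 mm too high, so the grip sits above the bar's middle. I'll open, go lower and regrip.

Request:
{"name": "move_arm", "arguments": {"steps": [[[0,0,0,0,0.06],[0,0,0,0,0.06],[0,0,0,0,0.06],[0.007,0,0.014,0,0.06],[0,0,0.008,0,0.06],[0,0,0,0,0.06]]]}}

```text
time: 4.8
tcp_pos: [0.5175, -0.0513, 0.0926]
tool_rot: [[-0.212, 0.977, 0.001], [0.977, 0.212, -0.006], [-0.007, 0.0, -1.0]]
wrist_force: [0.4, -0.0, -0.1]
opening: 0.0597
```

```bash
python3 -c "
from h import *
goto([.515,-.050,.098],102.3)"
```

```text
t 4.8 tcp [ 0.5175 -0.0513  0.0926] yaw 102.23795110544052 j6 -0.47238211754076104 F [ 0.4214 -0.0168 -0.0559] open 0.059719483740852196
shift tool [ 0.0018 -0.0022 -0.0054] turn -0.06204889455949569
```

Request:
{"name": "move_arm", "arguments": {"steps": [[[0,0,-0.004,0,0.06],[0,0,0,0,0.01],[0,0,0,0,0.01],[0,0,0,0,0.01],[0,0,0,0,0.01],[0,0,0,0,0.01]]], "grip_force": 70}}

```text
time: 5.55
tcp_pos: [0.5153, -0.0519, 0.0968]
tool_rot: [[-0.213, 0.977, -0.004], [0.977, 0.213, -0.007], [-0.006, -0.005, -1.0]]
wrist_force: [-0.6, 0.2, -0.4]
opening: 0.0201
```

Request:
{"name": "move_arm", "arguments": {"steps": [[[0,-0.0034,-0.0073,0,0.01],[0,-0.0034,-0.0073,0,0.01],[0,-0.0034,-0.0073,0,0.01],[0,-0.0034,-0.0073,0,0.01],[0,0,0,0,0.01]]]}}

```text
time: 6.18
tcp_pos: [0.5031, -0.0547, 0.1239]
tool_rot: [[-0.213, 0.977, 0.001], [0.977, 0.213, -0.007], [-0.007, -0.001, -1.0]]
wrist_force: [-1.0, 0.3, -1.8]
opening: 0.0198
```

```bash
python3 -c "
from h import *
goto([.5153,-.0519,.0968],102.3)"
```

```text
t 6.175 tcp [ 0.5031 -0.0547  0.1239] yaw 102.30440928570778 j6 -0.48693261889054795 F [-0.9654  0.3297 -1.8228] open 0.019824441600458372
shift tool [0.0003 0.0126 0.027 ] turn 0.0044092857077657754
```

Moved 29.8 mm along the normal. The last few millimetres come next, to the end stop.

Request:
{"name": "move_arm", "arguments": {"steps": [[[0,-0.0016,-0.0034,0,0.01],[0,-0.0012,-0.0025,0,0.01],[0,-0.0006,-0.0012,0,0.01],[0,0,0,0,0.01]]]}}

```text
time: 6.68
tcp_pos: [0.5014, -0.0551, 0.1277]
tool_rot: [[-0.212, 0.977, 0.006], [0.977, 0.212, -0.006], [-0.007, 0.005, -1.0]]
wrist_force: [1.3, -0.3, -2.7]
opening: 0.0202
```

```bash
python3 -c "
from h import *
goto([.5153,-.0519,.0968],102.3)
for n in ('scene','wrist'):
  im=robot.read_camera(n);cv2.imwrite('pics/'+n+'4.png',im[:,:,::-1])
im=cv2.imread('pics/scene4.png');cv2.imwrite('pics/s4c.png',cv2.resize(im[150:290,190:350],None,fx=4,fy=4,interpolation=cv2.INTER_CUBIC))"
```

```text
t 6.675 tcp [ 0.5014 -0.0551  0.1277] yaw 102.26481717030525 j6 -0.49057707273395684 F [ 1.2832 -0.3195 -2.6836] open 0.0202333560014052
shift tool [0.0003 0.0141 0.031 ] turn -0.0351828296947474
```

View pics/s4c.png

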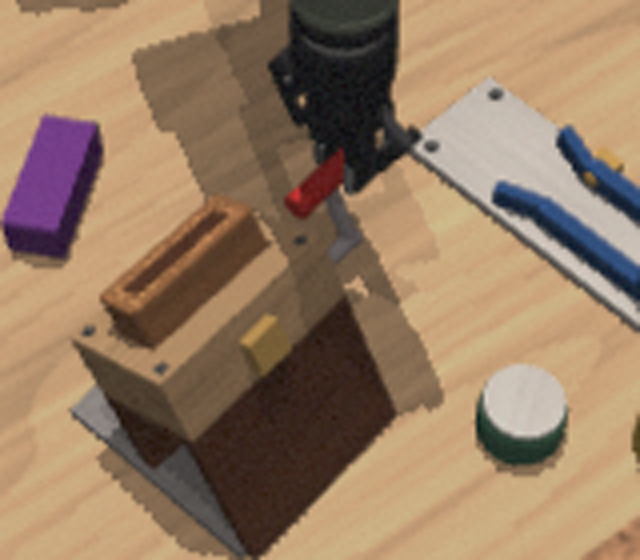

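The blank stands well proud of the face, at crop (185,265). One small push will confirm it is at the stop.

Request:
{"name": "move_arm", "arguments": {"steps": [[[0,-0.0013,-0.0027,0,0.01],[0,-0.0013,-0.0027,0,0.01]]]}}

```text
time: 7.02
tcp_pos: [0.5013, -0.0552, 0.1281]
tool_rot: [[-0.212, 0.977, 0.014], [0.977, 0.212, -0.005], [-0.008, 0.013, -1.0]]
wrist_force: [17.5, -1.1, -30.5]
opening: 0.0196
```

It is at the stop (30 N reaction with no travel). Release, then rise.

Request:
{"name": "move_arm", "arguments": {"steps": [[[0,0,0.0005,0,0.05],[0,0,0,0,0.06],[0,0,0,0,0.06],[0,0,-0.05,0,0.085],[0,0,-0.05,0,0.085],[-0.05,0.01,-0.05,0,0.085],[-0.05,0.01,-0.04,0,0.085],[0,0,0,0,0.085],[0,0,0,0,0.085]]]}}

```text
time: 8.15
tcp_pos: [0.535, -0.1405, 0.321]
tool_rot: [[-0.212, 0.977, 0.015], [0.977, 0.212, -0.007], [-0.01, 0.014, -1.0]]
wrist_force: [0.6, 0.3, -0.8]
opening: 0.085
```

```bash
python3 -c "
from h import *
goto([.52,-.21,.30],102.3)
s=robot.state();import pickle;pickle.dump((s['tcp_pos'],s['tool_rot']),open('w5.pkl','wb'))
im=robot.read_camera('wrist');cv2.imwrite('pics/w5.png',im[:,:,::-1]);im=im[:,:,::-1]
cv2.imwrite('pics/w5c.png',cv2.resize(im[130:330,180:380],None,fx=3,fy=3,interpolation=cv2.INTER_CUBIC))"
```

```text
t 8.15 tcp [ 0.535  -0.1405  0.321 ] yaw 102.25566727997992 j6 -0.6272826143978711 F [ 0.5962  0.302  -0.7833] open 0.08502009652792239
shift tool [-0.0646 -0.0297  0.0213] turn -0.04433272002006561
```

View pics/w5c.png

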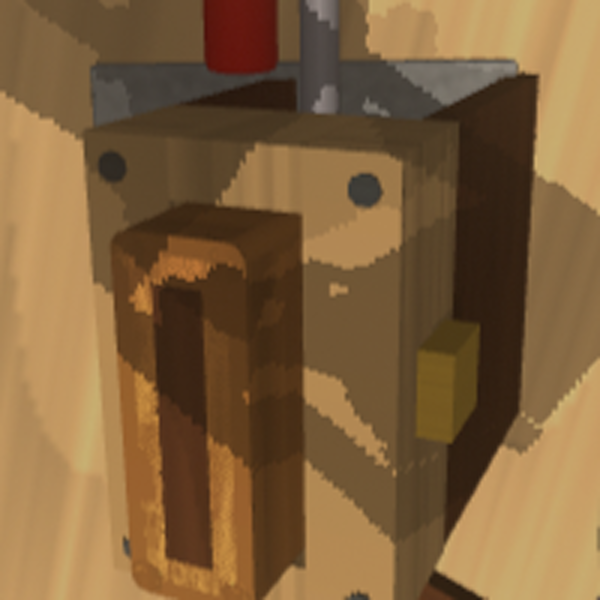

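View pics/w5.png

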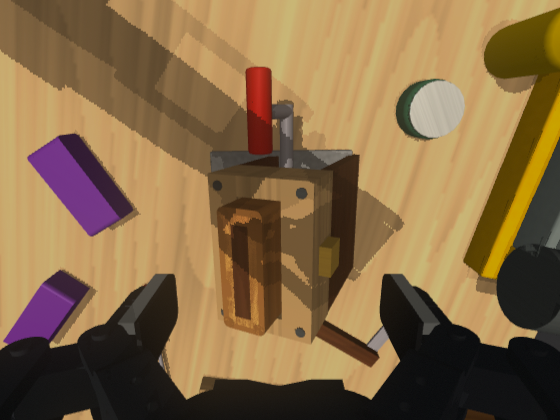

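Run:
```python
from h import *
import pickle
p,R=pickle.load(open('w5.pkl','rb'));cw=T_cam('wrist',dict(tcp_pos=p,tool_rot=R))
im=cv2.imread('pics/w5.png')
F=np.array([.533,-.209,.152]);yaw=np.radians(12.5)
M=Rz(yaw); B=F+M@(N*.034); print(B)
big=cv2.resize(im[130:350,180:380],None,fx=3,fy=3,interpolation=cv2.INTER_CUBIC)
def poly(u,y,o,col):
    P=np.array([o+M@(a*U+b*np.array([0,1,0])) for a,b in [(u,y),(u,-y),(-u,-y),(-u,y)]])
    q=(proj(P,*cw)-[180,130])*3+1
    cv2.polylines(big,[q.round().astype(int)],True,col,1)
poly(.022,.06,B,(255,0,0)); poly(.054,.081,F,(0,255,0))
cv2.imwrite('pics/w5o.png',big)
```

```text
[ 0.519  -0.2121  0.1828]
```

View pics/w5o.png

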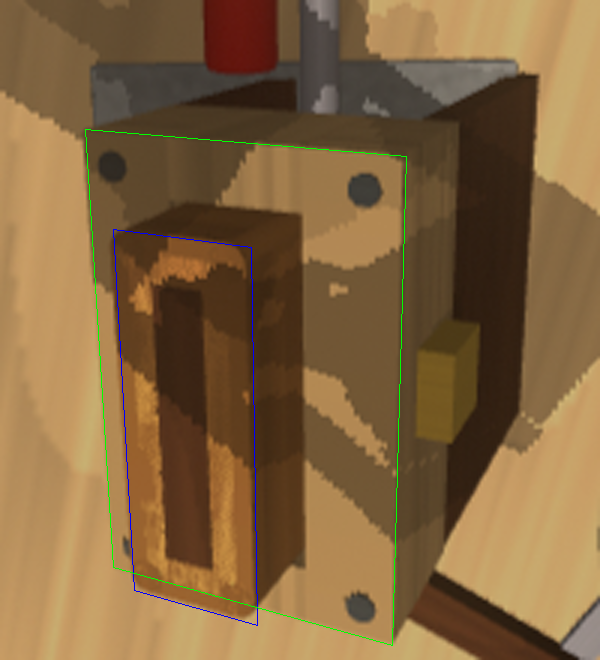

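Projected outlines match to about 1 mm, so the blank's top centre is (0.519,-0.212,0.183). I'll go above it and descend with the jaws across its width.

```bash
python3 -c "
from h import *
goto([.523,-.211,.24],102.5)"
```

```text
t 8.2 tcp [ 0.5352 -0.1405  0.3213] yaw 102.27434470783378 j6 -0.6273238437406107 F [-0.4986  0.2624  1.4332] open 0.08505423211584837
shift tool [-0.0654 -0.028   0.0816] turn -0.22565529216620916
```

Request:
{"name": "move_arm", "arguments": {"steps": [[[-0.033,-0.014,0.02,0,0.085],[-0.033,-0.014,0.02,0,0.085],[0,0,0.02,0,0.085],[0,0,0.02,0,0.085],[0,0,0,0,0.085],[0,0,0,0,0.085]]]}}

```text
time: 8.95
tcp_pos: [0.5182, -0.2049, 0.2336]
tool_rot: [[-0.22, 0.975, 0.006], [0.975, 0.22, 0.0], [-0.001, 0.006, -1.0]]
wrist_force: [-0.3, 0.1, 0.3]
opening: 0.0851
```

```bash
python3 -c "
from h import *
goto([.523,-.211,.167],102.5)"
```

```text
t 8.95 tcp [ 0.5182 -0.2049  0.2336] yaw 102.72744331897012 j6 -0.7563154125656544 F [-0.2604  0.11    0.3409] open 0.0851089256060729
shift tool [-0.007   0.0029  0.0666] turn 0.22744331897013126
```

Request:
{"name": "move_arm", "arguments": {"steps": [[[-0.007,0.003,0.02,0,0.085],[0,0,0.02,0,0.085],[0,0,0.015,0,0.085],[0,0,0.006,0,0.085],[0,0,0,0,0.085],[0,0,0,0,0.085]]]}}

```text
time: 9.7
tcp_pos: [0.5253, -0.2119, 0.1708]
tool_rot: [[-0.222, 0.975, 0.009], [0.975, 0.222, -0.002], [-0.004, 0.009, -1.0]]
wrist_force: [-0.2, 0.5, 0.2]
opening: 0.0849
```

```bash
python3 -c "
from h import *
goto([.523,-.211,.167],102.5)
for n in ('scene','wrist'):
  im=robot.read_camera(n);cv2.imwrite('pics/'+n+'6.png',im[:,:,::-1])
im=cv2.imread('pics/scene6.png');cv2.imwrite('pics/s6c.png',cv2.resize(im[130:290,180:340],None,fx=4,fy=4,interpolation=cv2.INTER_CUBIC)[:600])"
```

```text
t 9.7 tcp [ 0.5253 -0.2119  0.1708] yaw 102.81287213995479 j6 -0.7624708004798516 F [-0.1907  0.4501  0.1713] open 0.08490046673896355
shift tool [ 0.0015 -0.0021  0.0038] turn 0.31287213995477714
```

View pics/s6c.png

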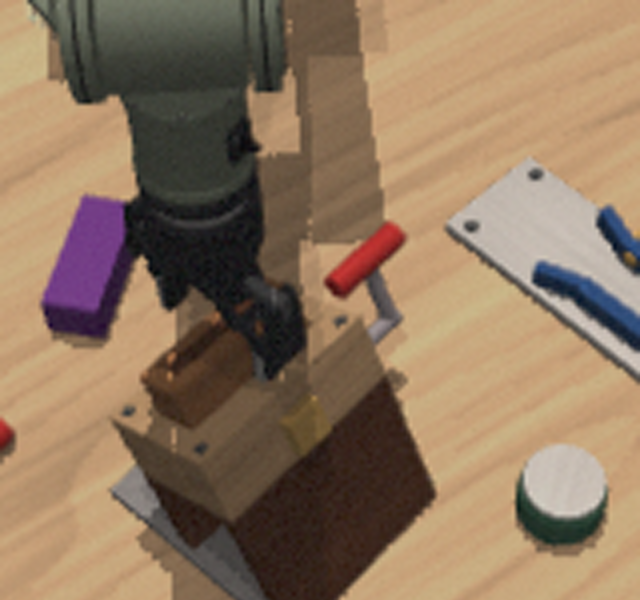

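View pics/wrist6.png

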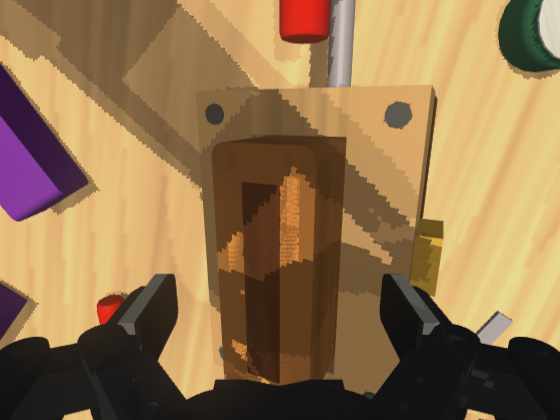

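The open jaws straddle the blank. Apply the last correction and close.

Request:
{"name": "move_arm", "arguments": {"steps": [[[0.001,-0.002,0.0035,0,0.085],[0,0,0,0,0.03],[0,0,0,0,0.03],[0,0,0,0,0.03],[0,0,0,0,0.03],[0,0,0,0,0.03]]], "grip_force": 40}}

```text
time: 10.55
tcp_pos: [0.5234, -0.2117, 0.1684]
tool_rot: [[-0.222, 0.975, 0.011], [0.975, 0.222, -0.004], [-0.006, 0.01, -1.0]]
wrist_force: [-0.6, 0.5, 0.5]
opening: 0.0463
```

```bash
python3 -c "
from h import *
goto([.523,-.211,.167],102.5)
for n in ('scene','wrist'):
  im=robot.read_camera(n);cv2.imwrite('pics/'+n+'7.png',im[:,:,::-1])
im=cv2.imread('pics/scene7.png');cv2.imwrite('pics/s7c.png',cv2.resize(im[130:290,180:340],None,fx=4,fy=4,interpolation=cv2.INTER_CUBIC)[:600])"
```

```text
t 10.55 tcp [ 0.5234 -0.2117  0.1684] yaw 102.81111211327045 j6 -0.7637249611077035 F [-0.6344  0.45    0.4638] open 0.046284325454279886
shift tool [ 0.0008 -0.0002  0.0014] turn 0.31111211327043975
```

View pics/wrist7.png

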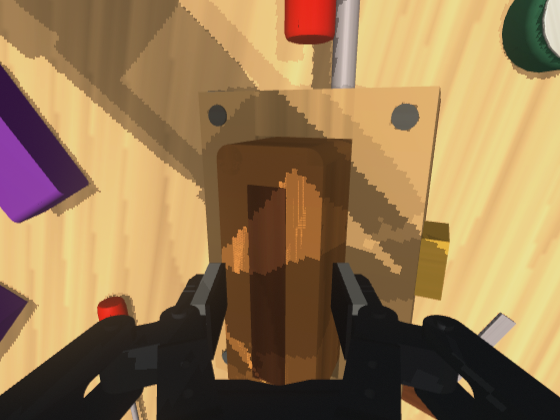

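Gripped at 46 mm opening, as expected for the tilted width. Pull along the face normal.

Request:
{"name": "move_arm", "arguments": {"steps": [[[0,-0.0021,-0.0045,0,0.03],[0,-0.0021,-0.0045,0,0.03],[0,-0.0021,-0.0045,0,0.03],[0,-0.0021,-0.0045,0,0.03],[0,-0.0021,-0.0045,0,0.03]]]}}

```text
time: 11.28
tcp_pos: [0.5119, -0.2136, 0.1913]
tool_rot: [[-0.222, 0.975, 0.01], [0.975, 0.222, -0.002], [-0.004, 0.009, -1.0]]
wrist_force: [0.6, -0.8, -2.1]
opening: 0.0458
```

```bash
python3 -c "
from h import *
goto([.523,-.211,.167],102.5)
for n in ('scene','wrist'):
  im=robot.read_camera(n);cv2.imwrite('pics/'+n+'8.png',im[:,:,::-1])
im=cv2.imread('pics/scene8.png');cv2.imwrite('pics/s8c.png',cv2.resize(im[130:290,180:340],None,fx=4,fy=4,interpolation=cv2.INTER_CUBIC)[:600])"
```

```text
t 11.275 tcp [ 0.5119 -0.2136  0.1913] yaw 102.8233532471768 j6 -0.7780037248637207 F [ 0.5966 -0.7829 -2.0638] open 0.04581814311185122
shift tool [0.0002 0.0112 0.0244] turn 0.32335324717678304
```

View pics/wrist8.png

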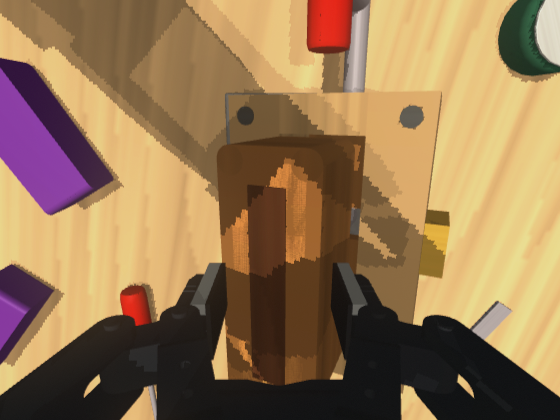

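View pics/s8c.png

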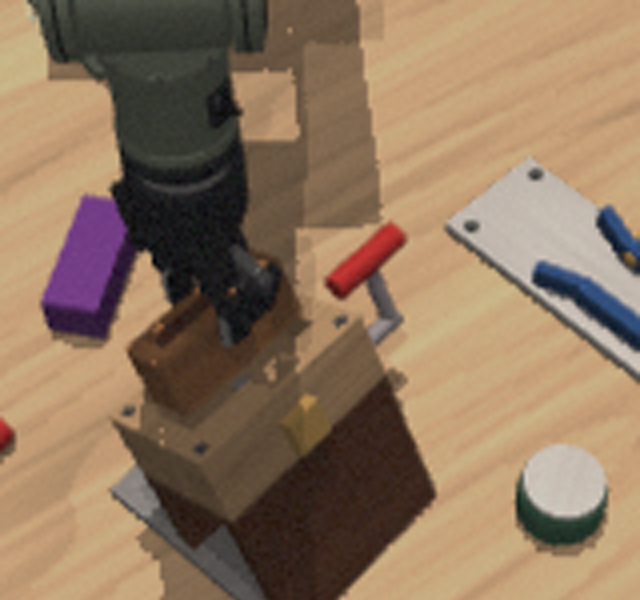

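The blank is free of the pocket, still leaning 25° in the grip. Gravity will right it when I release it on the apron. Lift, turn, and look at the carrier.

Request:
{"name": "move_arm", "arguments": {"steps": [[[0,-0.01,-0.03,0,0.03],[0,0,-0.04,0,0.03],[0,0,-0.03,-5,0.03],[0,0,0,-10.6,0.03],[0,0,0,-10.6,0.03],[0,0,0,-10.6,0.03],[0,0,0,-10.6,0.03],[0,0,0,-10.6,0.03],[0,0,0,-10.6,0.03],[0,0,0,-10.6,0.03],[0,0,0,-6,0.03],[0,0,0,0,0.03]]]}}

```text
time: 12.88
tcp_pos: [0.4988, -0.2153, 0.2928]
tool_rot: [[-0.986, -0.165, 0.006], [-0.165, 0.986, -0.001], [-0.006, -0.002, -1.0]]
wrist_force: [0.0, 0.4, -2.2]
opening: 0.0461
```

```bash
python3 -c "
from h import *
goto([.478,.107,.25],188.5)"
```

```text
t 12.875 tcp [ 0.4988 -0.2153  0.2928] yaw -170.4968635457558 j6 -2.305158412334293 F [ 0.0469  0.4345 -2.1718] open 0.04606503960808477
shift tool [-0.0325  0.3214  0.0423] turn 1.0031364542442134
```

Request:
{"name": "move_arm", "arguments": {"steps": [[[-0.005,0.046,0,1,0.03],[-0.005,0.046,0,0,0.03],[-0.005,0.046,0,0,0.03],[-0.005,0.046,0,0,0.03],[-0.005,0.046,0,0,0.03],[-0.005,0.046,0,0,0.03],[-0.003,0.045,0,0,0.03],[0,0,0,0,0.03],[0,0,0,0,0.03]]]}}

```text
time: 14.0
tcp_pos: [0.4851, 0.1155, 0.2919]
tool_rot: [[-0.992, -0.127, 0.007], [-0.127, 0.992, -0.001], [-0.007, -0.002, -1.0]]
wrist_force: [-0.4, -0.2, -1.6]
opening: 0.0461
```

```bash
python3 -c "
from h import *
import pickle
goto([.478,.107,.25],188.5)
s=robot.state();pickle.dump((s['tcp_pos'],s['tool_rot']),open('w9.pkl','wb'))
for n in ('scene','wrist'):
  im=robot.read_camera(n);cv2.imwrite('pics/'+n+'9.png',im[:,:,::-1])
im=cv2.imread('pics/scene9.png');cv2.imwrite('pics/s9c.png',cv2.resize(im[100:250,240:400],None,fx=4,fy=4,interpolation=cv2.INTER_CUBIC))"
```

```text
t 14.0 tcp [0.4851 0.1155 0.2919] yaw -172.68678622745932 j6 -1.637163672286946 F [-0.3519 -0.199  -1.5987] open 0.0461471439486457
shift tool [ 0.0084 -0.0074  0.0418] turn -1.186786227459379
```

View pics/wrist9.png

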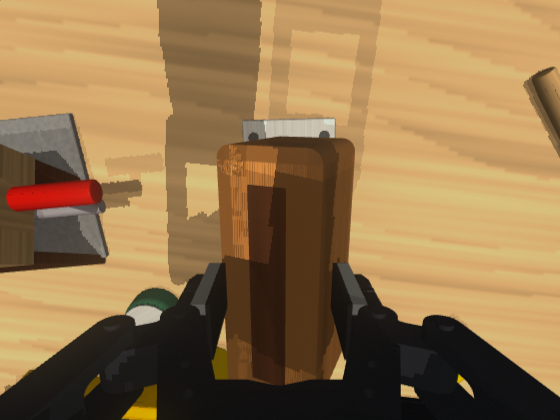

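View pics/s9c.png

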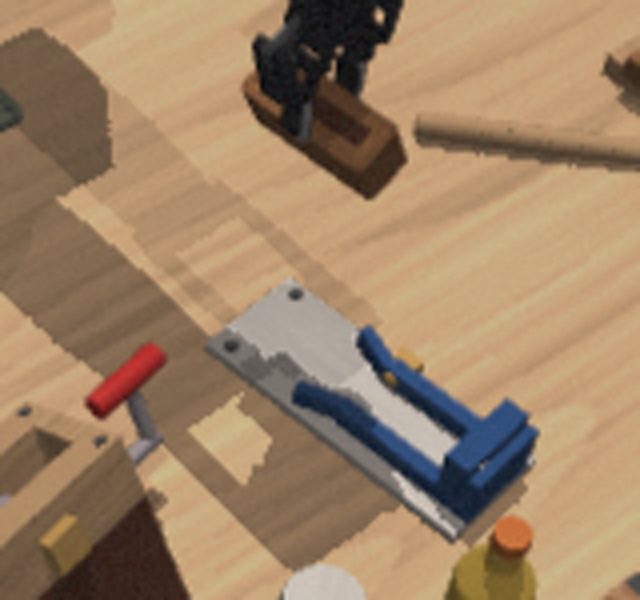

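Run:
```python
from h import *
import pickle
p,R=pickle.load(open('w9.pkl','rb'));cw=T_cam('wrist',dict(tcp_pos=p,tool_rot=R))
M=Rz(np.radians(8.5));o=np.array([.5695,.1392,0])
for P in [(-.15,-.055,.012),(-.15,.055,.012)]: print(proj(M@P+o,*cw))
for q in [(243.5,122),(335,118.5)]: print(onz(q,.012,*cw))
# scene-camera overlay
im=cv2.imread('pics/scene9.png');cs=T_cam('scene');ct=T_cam('top')
def ov(im,c,x0,y0,x1,y1,k,name):
    big=cv2.resize(im[y0:y1,x0:x1],None,fx=k,fy=k,interpolation=cv2.INTER_CUBIC)
    def L(pts,col):
        q=(proj([M@np.array(P)+o for P in pts],*c)-[x0,y0])*k+k/2-.5
        cv2.polylines(big,[q.round().astype(int)],False,col,1)
    L([(-.15,-.055,.012),(-.15,.055,.012),(.13,.055,.012),(.13,-.055,.012),(-.15,-.055,.012)],(0,255,0))
    for s in(-1,1): L([(-.053,s*.037,.032),(-.012,s*.023,.032),(.12,s*.023,.032)],(0,0,255))
    L([(.094,-.03,.076),(.094,.03,.076),(.118,.03,.076),(.118,-.03,.076),(.094,-.03,.076)],(255,0,255))
    cv2.imwrite(name,big)
ov(im,cs,270,150,390,250,6,'pics/ov1.png')
ov(cv2.imread('pics/top0.png'),ct,200,150,270,250,6,'pics/ov2.png')
```

```text
[[240.2374 119.5883]]
[[334.446  117.5567]]
[0.4315 0.0667 0.012 ]
[0.414  0.1723 0.012 ]
```

View pics/ov1.png

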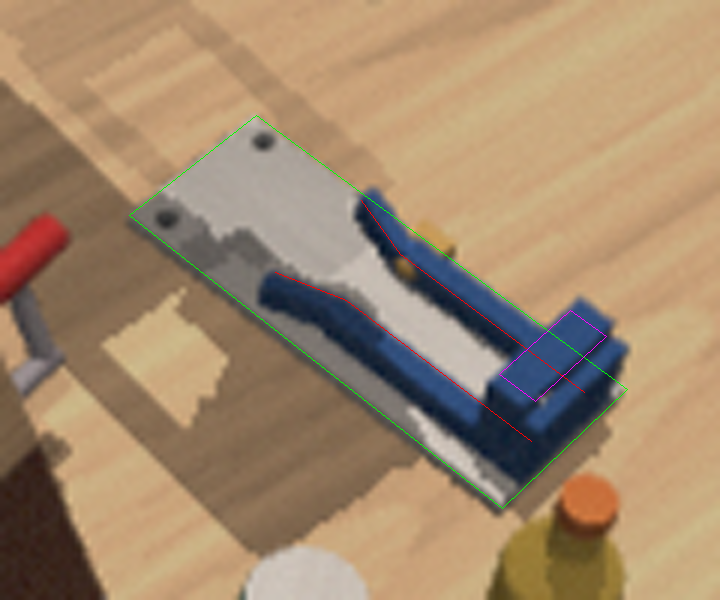

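View pics/ov2.png

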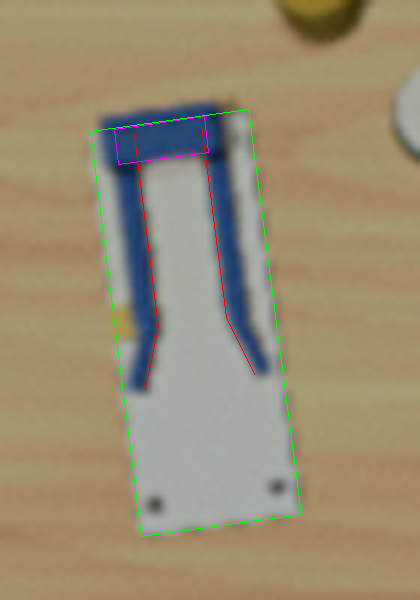

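The held blank is clear and the carrier fit agrees to a few mm, well within the flared guides. Lower onto the apron.

Request:
{"name": "move_arm", "arguments": {"steps": [[[0.0085,-0.0075,0,-1.2,0.03],[0,0,0.05,0,0.03],[0,0,0.05,0,0.03],[0,0,0.05,0,0.03],[0,0,0.045,0,0.03],[0,0,0.02,0,0.03],[0,0,0,0,0.03],[0,0,0,0,0.03]]]}}

```text
time: 15.1
tcp_pos: [0.4816, 0.0946, 0.0751]
tool_rot: [[-0.991, -0.137, 0.014], [-0.137, 0.991, -0.004], [-0.014, -0.006, -1.0]]
wrist_force: [-0.3, 0.4, -1.4]
opening: 0.0463
```

```bash
python3 -c "
from h import *
goto([.478,.107,.055],188.5)
for n in ('scene','wrist'):
  im=robot.read_camera(n);cv2.imwrite('pics/'+n+'10.png',im[:,:,::-1])
im=cv2.imread('pics/scene10.png');cv2.imwrite('pics/s10c.png',cv2.resize(im[120:250,260:390],None,fx=4,fy=4,interpolation=cv2.INTER_CUBIC))"
```

```text
t 15.1 tcp [0.4816 0.0946 0.0751] yaw -172.1486787710538 j6 -1.6847424341331496 F [-0.3022  0.4437 -1.3606] open 0.04633129371024692
shift tool [0.0022 0.0129 0.0199] turn -0.6486787710538238
```

View pics/s10c.png

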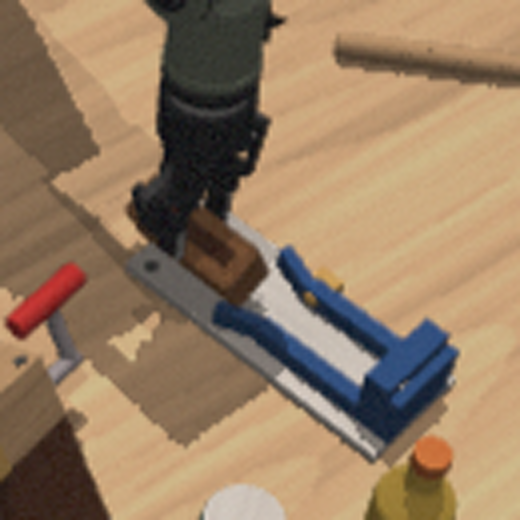

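Request:
{"name": "move_arm", "arguments": {"steps": [[[0.002,0.013,0,-0.6,0.03],[0,0,0.008,0,0.03],[0,0,0.006,0,0.03],[0,0,0.004,0,0.03],[0,0,0,0,0.03]]]}}

```text
time: 15.82
tcp_pos: [0.48, 0.109, 0.0585]
tool_rot: [[-0.989, -0.149, 0.02], [-0.149, 0.989, -0.004], [-0.019, -0.007, -1.0]]
wrist_force: [-0.2, 0.6, -1.2]
opening: 0.046
```

```bash
python3 -c "
from h import *
goto([.478,.107,.05],188.5)"
```

```text
t 15.825 tcp [0.48   0.109  0.0585] yaw -171.40287802806517 j6 -1.6672197945309897 F [-0.169   0.5866 -1.151 ] open 0.046025483414096444
shift tool [ 0.0024 -0.0016  0.0084] turn 0.09712197193482552
```

Request:
{"name": "move_arm", "arguments": {"steps": [[[0.001,-0.001,0.003,0,0.03],[0,0,0.003,0,0.03],[0,0,0.002,0,0.03]]]}}

```text
time: 16.2
tcp_pos: [0.48, 0.1076, 0.0511]
tool_rot: [[-0.989, -0.149, 0.021], [-0.149, 0.989, -0.004], [-0.02, -0.007, -1.0]]
wrist_force: [-5.0, -0.1, 16.3]
opening: 0.046
```

Contact with the plate: +16 N. Ease up slightly and open.

Request:
{"name": "move_arm", "arguments": {"steps": [[[0,0,-0.001,0,0.05],[0,0,0,0,0.06],[0,0,0,0,0.07],[0,0,0,0,0.085],[0,0,0,0,0.085]]]}}

```text
time: 16.82
tcp_pos: [0.481, 0.1077, 0.0528]
tool_rot: [[-0.989, -0.149, 0.023], [-0.149, 0.989, -0.003], [-0.022, -0.007, -1.0]]
wrist_force: [-0.6, 0.2, -0.2]
opening: 0.0849
```

```bash
python3 -c "
from h import *
goto([.478,.107,.05],188.5)
for n in ('scene','wrist'):
  im=robot.read_camera(n);cv2.imwrite('pics/'+n+'11.png',im[:,:,::-1])
im=cv2.imread('pics/scene11.png');cv2.imwrite('pics/s11c.png',cv2.resize(im[120:250,260:390],None,fx=4,fy=4,interpolation=cv2.INTER_CUBIC))"
```

```text
t 16.825 tcp [0.481  0.1077 0.0528] yaw -171.43222410147166 j6 -1.6697878254000489 F [-0.566   0.1668 -0.249 ] open 0.08487963655391308
shift tool [ 0.0031 -0.0002  0.0027] turn 0.06777589852833898
```

View pics/s11c.png

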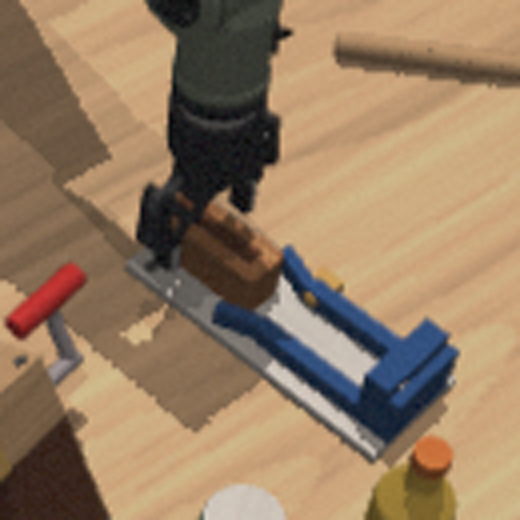

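View pics/wrist11.png

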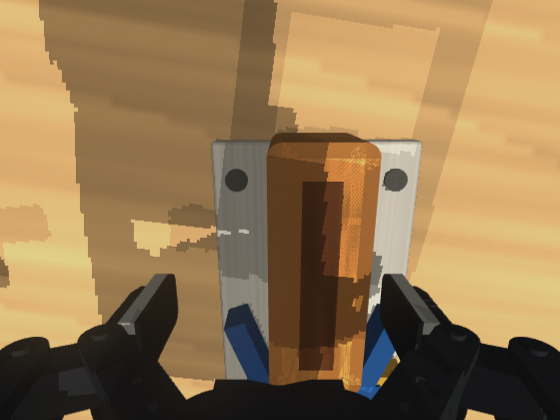

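The blank now stands flat on the apron, strip up, with its nose in the flare and its tail edge at wrist px y≈140. Measure it, then push it in from the tail with closed fingers.

Run:
```python
from h import *
cw=T_cam('wrist'); im=cv2.imread('pics/wrist11.png')
cv2.imwrite('pics/w11c.png',cv2.resize(im[120:390,200:430],None,fx=2.2,fy=2.2,interpolation=cv2.INTER_CUBIC))
M=Rz(np.radians(8.5));o=np.array([.5695,.1392,0])
for n,q,z in [('tailL',(268,150),.06),('tailR',(380,150),.06),('L low',(270,380),.06),('strip far',(321,182),.06),('strip near',(318,370),.06),('plateL',(212,142),.012),('plateR',(422,142),.012),('holeL',(236,180),.012),('holeR',(396,180),.012),('guideLtip',(237,306),.032)]:
    P=onz(q,z,*cw); print(n,P,M.T@(P-o))
```

```text
tailL [0.4228 0.0949 0.06  ] [-0.1516 -0.0221  0.06  ]
tailR [0.4165 0.1368 0.06  ] [-0.1517  0.0203  0.06  ]
L low [0.5298 0.111  0.06  ] [-0.0434 -0.0221  0.06  ]
strip far [0.432  0.1171 0.06  ] [-0.1393 -0.0016  0.06  ]
strip near [0.5206 0.1324 0.06  ] [-0.0494  0.0005  0.06  ]
plateL [0.4294 0.0652 0.012 ] [-0.1495 -0.0525  0.012 ]
plateR [0.4134 0.1714 0.012 ] [-0.1496  0.0549  0.012 ]
holeL [0.4473 0.0796 0.012 ] [-0.1297 -0.0409  0.012 ]
holeR [0.4346 0.1632 0.012 ] [-0.1299  0.0437  0.012 ]
guideLtip [0.5104 0.0896 0.032 ] [-0.0658 -0.0403  0.032 ]
```

View pics/w11c.png

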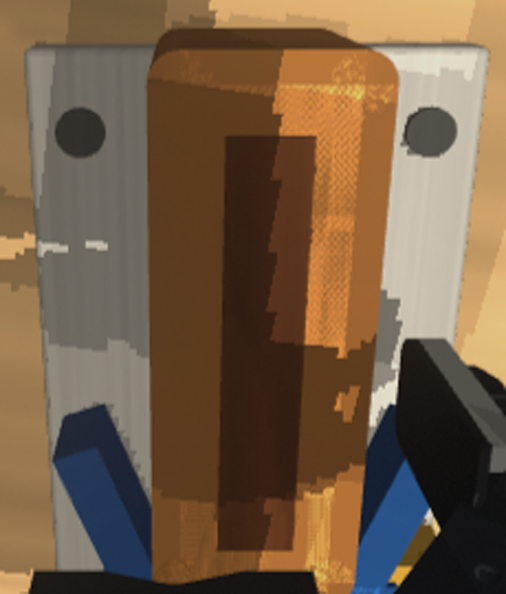

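The carrier fit checks out: plate corners at x=-0.1495, y=-0.0525/+0.055. The blank is centred to 1 mm with its tail at x≈-0.154. Rise, close and go behind the tail.

Request:
{"name": "move_arm", "arguments": {"steps": [[[0,0,-0.04,0,0.085],[0,0,-0.035,0,0.06],[0.033,0.006,-0.01,0,0.0],[0.033,0.006,0,0,0.0],[0.033,0.006,0,0,0.0],[0,0,0,0,0.0],[0,0,0,0,0.0]]]}}

```text
time: 17.8
tcp_pos: [0.377, 0.1108, 0.1386]
tool_rot: [[-0.989, -0.148, 0.026], [-0.148, 0.989, -0.004], [-0.025, -0.007, -1.0]]
wrist_force: [1.1, -1.1, 0.4]
opening: 0.0002
```

```bash
cat >> h.py <<'E'
CM=Rz(np.radians(8.5));CO=np.array([.5695,.1392,0])
def car():
    s=robot.state(); print('tcp in carrier',CM.T@(s['tcp_pos']-CO))
E
python3 -c "
from h import *
car();goto(CM@np.array([-.192,.0005,.02])+CO,188.5)"
```

```text
tcp in carrier [-0.1945  0.0004  0.1386]
t 17.8 tcp [0.377  0.1108 0.1386] yaw -171.46255813730215 j6 -1.6482987896514814 F [ 1.1222 -1.1486  0.4302] open 0.0002335560865904381
shift tool [0.0004 0.001  0.1186] turn 0.03744186269784677
```

Request:
{"name": "move_arm", "arguments": {"steps": [[[0,0.001,0.05,0,0],[0,0,0.04,0,0],[0,0,0.02,0,0],[0,0,0.005,0,0],[0,0,0,0,0]]]}}

```text
time: 18.42
tcp_pos: [0.3889, 0.1114, 0.0231]
tool_rot: [[-0.989, -0.147, 0.036], [-0.147, 0.989, -0.003], [-0.035, -0.008, -0.999]]
wrist_force: [-0.9, -0.0, 0.5]
opening: 0.0002
```

```bash
python3 -c "
from h import *
car();goto(CM@np.array([-.175,.0005,.02])+CO,188.5)
for n in ('scene','wrist'):
  im=robot.read_camera(n);cv2.imwrite('pics/'+n+'12.png',im[:,:,::-1])
im=cv2.imread('pics/scene12.png');cv2.imwrite('pics/s12c.png',cv2.resize(im[120:250,260:390],None,fx=4,fy=4,interpolation=cv2.INTER_CUBIC))"
```

```text
tcp in carrier [-0.1827 -0.0008  0.0231]
t 18.425 tcp [0.3889 0.1114 0.0231] yaw -171.53514418541002 j6 -1.645022311868952 F [-0.9404 -0.0378  0.482 ] open 0.0001722262964103389
shift tool [-0.0076  0.0014  0.0033] turn -0.035144185409990314
```

View pics/s12c.png

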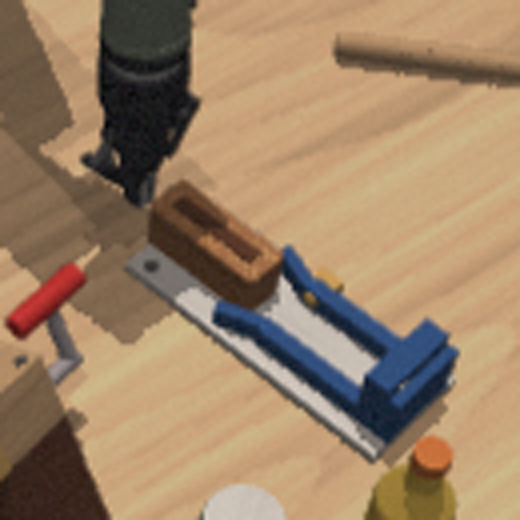

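View pics/wrist12.png

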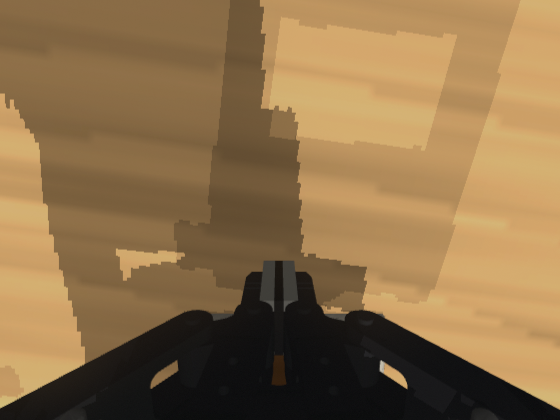

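The fingers stand just behind the tail, in line with it. Push in steps.

Request:
{"name": "move_arm", "arguments": {"steps": [[[-0.01,0.0015,0.002,0,0],[-0.01,0,0.0005,0,0],[-0.01,0,0.0005,0,0],[-0.01,0,0.0005,0,0],[-0.01,0,0.0005,0,0],[-0.01,0,0.0005,0,0]]]}}

```text
time: 19.27
tcp_pos: [0.4474, 0.1221, 0.0218]
tool_rot: [[-0.989, -0.148, 0.026], [-0.148, 0.989, -0.004], [-0.025, -0.008, -1.0]]
wrist_force: [-7.6, -1.0, 4.8]
opening: -0.0001
```

```bash
python3 -c "
from h import *
car();goto(CM@np.array([-.011,.0005,.02])+CO,188.5)
for n in ('scene',):
  im=robot.read_camera(n);cv2.imwrite('pics/'+n+'13.png',im[:,:,::-1])
im=cv2.imread('pics/scene13.png');cv2.imwrite('pics/s13c.png',cv2.resize(im[120:250,260:390],None,fx=4,fy=4,interpolation=cv2.INTER_CUBIC))"
```

```text
tcp in carrier [-0.1233  0.0012  0.0218]
t 19.275 tcp [0.4474 0.1221 0.0218] yaw -171.4853122806869 j6 -1.630009023368939 F [-7.648  -1.0105  4.7619] open -6.799422748518949e-05
shift tool [-0.1122 -0.0007  0.0046] turn 0.014687719313087655
```

View pics/s13c.png

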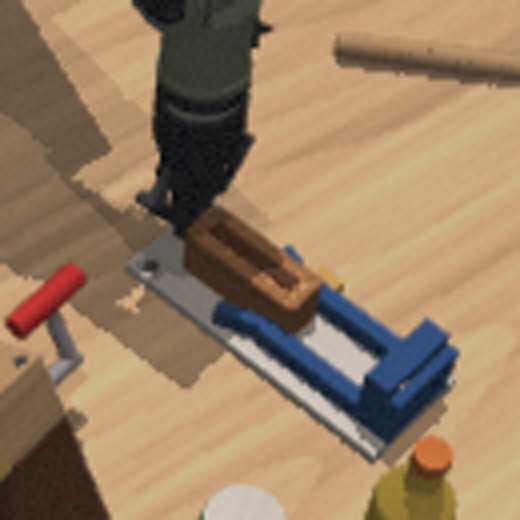

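The blank has entered the channel. Continue past the ball.

Request:
{"name": "move_arm", "arguments": {"steps": [[[-0.01,0,0.0003,0,0],[-0.01,0,0.0003,0,0],[-0.01,0,0.0003,0,0],[-0.01,0,0.0003,0,0],[-0.01,0,0.0003,0,0],[-0.01,0,0.0003,0,0]]]}}

```text
time: 20.08
tcp_pos: [0.4915, 0.1299, 0.0211]
tool_rot: [[-0.988, -0.151, -0.018], [-0.151, 0.988, -0.011], [0.019, -0.008, -1.0]]
wrist_force: [-11.6, -1.6, 13.6]
opening: -0.0
```

```bash
python3 -c "
from h import *
car();goto(CM@np.array([-.011,.0005,.02])+CO,188.5)
for n in ('scene',):
  im=robot.read_camera(n);cv2.imwrite('pics/'+n+'14.png',im[:,:,::-1])
im=cv2.imread('pics/scene14.png');cv2.imwrite('pics/s14c.png',cv2.resize(im[120:250,260:390],None,fx=4,fy=4,interpolation=cv2.INTER_CUBIC))"
```

```text
tcp in carrier [-0.0785  0.0023  0.0211]
t 20.075 tcp [0.4915 0.1299 0.0211] yaw -171.31862775937145 j6 -1.6224048708907277 F [-11.5732  -1.5512  13.6256] open -3.4809141330824314e-05
shift tool [-0.0675 -0.002  -0.0002] turn 0.18137224062854784
```

View pics/s14c.png

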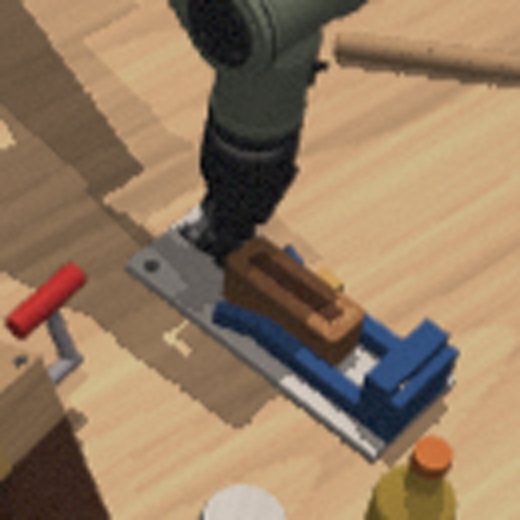

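Request:
{"name": "move_arm", "arguments": {"steps": [[[-0.01,-0.001,-0.0005,0,0],[-0.01,-0.0005,-0.0005,0,0],[-0.01,-0.0005,0,0,0],[-0.01,0,0,0,0],[-0.01,0,0,0,0]]]}}

```text
time: 20.75
tcp_pos: [0.5301, 0.1358, 0.0217]
tool_rot: [[-0.987, -0.153, -0.05], [-0.153, 0.988, -0.013], [0.052, -0.006, -0.999]]
wrist_force: [-8.6, -2.4, 10.6]
opening: -0.0002
```

```bash
python3 -c "
from h import *
car();goto(CM@np.array([-.011,.0005,.02])+CO,188.5)"
```

```text
tcp in carrier [-0.0394  0.0025  0.0217]
t 20.75 tcp [0.5301 0.1358 0.0217] yaw -171.21590973969313 j6 -1.6212979374516276 F [-8.5566 -2.4361 10.5801] open -0.0002040592651851731
shift tool [-0.0285 -0.0021  0.0002] turn 0.2840902603068116
```

```bash
python3 -c "
from h import *
for n in ('scene','wrist'):
  im=robot.read_camera(n);cv2.imwrite('pics/'+n+'15.png',im[:,:,::-1])
im=cv2.imread('pics/scene15.png');cv2.imwrite('pics/s15c.png',cv2.resize(im[150:250,290:390],None,fx=6,fy=6,interpolation=cv2.INTER_CUBIC))"
```

```text
(no output)
```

View pics/s15c.png

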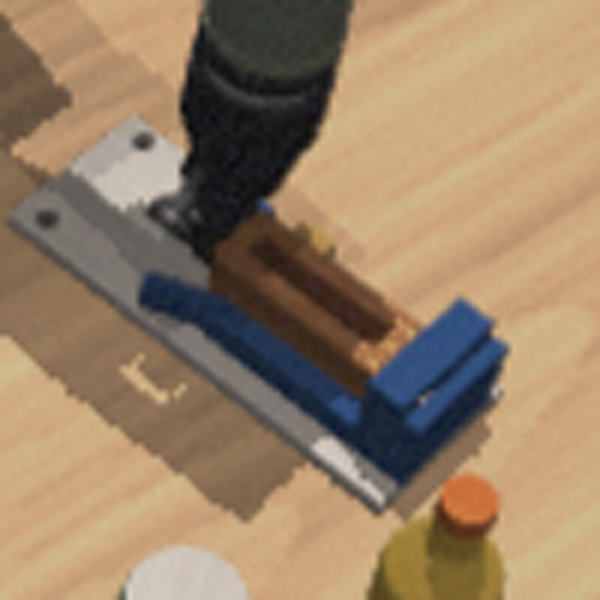

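View pics/wrist15.png

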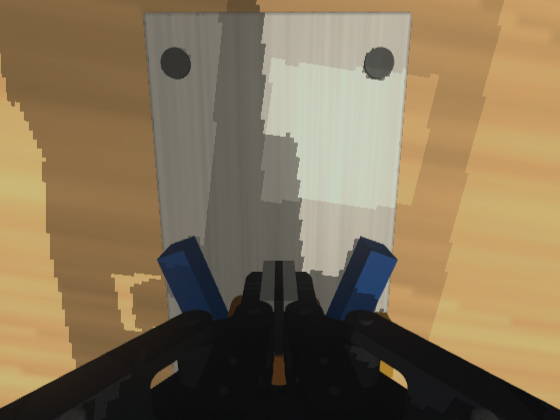

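The nose is going under the bridge and the fingers are centred in the channel. Continue.

Request:
{"name": "move_arm", "arguments": {"steps": [[[-0.009,-0.001,-0.001,0,0],[-0.009,-0.0005,0,0,0],[-0.009,0,0,0,0]]]}}

```text
time: 21.22
tcp_pos: [0.5518, 0.1392, 0.0219]
tool_rot: [[-0.986, -0.153, -0.065], [-0.153, 0.988, -0.014], [0.066, -0.003, -0.998]]
wrist_force: [-6.9, -2.1, 8.8]
opening: -0.0
```

```bash
python3 -c "
from h import *
car()"
```

```text
tcp in carrier [-0.0175  0.0026  0.0219]
```

Request:
{"name": "move_arm", "arguments": {"steps": [[[-0.006,-0.0005,-0.0005,0,0],[-0.005,0,0,0,0]]]}}

```text
time: 21.48
tcp_pos: [0.5563, 0.1398, 0.0221]
tool_rot: [[-0.985, -0.154, -0.082], [-0.153, 0.988, -0.016], [0.084, -0.003, -0.996]]
wrist_force: [-23.5, -5.0, 24.4]
opening: 0.0003
```

```bash
python3 -c "
from h import *
car()
for n in ('scene',):
  im=robot.read_camera(n);cv2.imwrite('pics/'+n+'16.png',im[:,:,::-1])
im=cv2.imread('pics/scene16.png');cv2.imwrite('pics/s16c.png',cv2.resize(im[150:250,290:390],None,fx=6,fy=6,interpolation=cv2.INTER_CUBIC))"
```

```text
tcp in carrier [-0.013   0.0025  0.0221]
```

View pics/s16c.png

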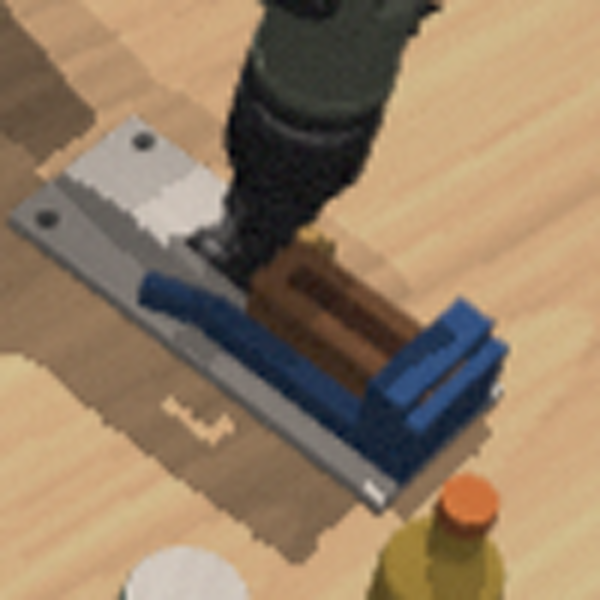

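Force has jumped to 24 N, which is likely the stop. Push a little more to be sure.

Request:
{"name": "move_arm", "arguments": {"steps": [[[-0.004,0,-0.001,0,0],[-0.002,0,0,0,0]]]}}

```text
time: 21.78
tcp_pos: [0.5555, 0.1397, 0.0225]
tool_rot: [[-0.983, -0.155, -0.099], [-0.154, 0.988, -0.019], [0.101, -0.004, -0.995]]
wrist_force: [-7.8, -1.3, 9.0]
opening: 0.0003
```

```bash
python3 -c "
from h import *
car()"
```

```text
tcp in carrier [-0.0137  0.0025  0.0225]
```

No further travel. Back off, rise and inspect.

Request:
{"name": "move_arm", "arguments": {"steps": [[[0.01,0,-0.001,0,0],[0.02,0,0,0,0],[0.04,0,0.002,0,0],[0.03,0,-0.03,0,0],[0,0,-0.05,0,0],[0,0,-0.03,0,0],[0,0,0,0,0]]]}}

```text
time: 22.65
tcp_pos: [0.4672, 0.1259, 0.142]
tool_rot: [[-0.984, -0.154, -0.089], [-0.153, 0.988, -0.018], [0.09, -0.004, -0.996]]
wrist_force: [-0.3, 0.6, -0.3]
opening: 0.0
```

```bash
python3 -c "
from h import *
car();goto([.5,.13,.13],188.5)
for n in ('scene','wrist','top'):
  im=robot.read_camera(n);cv2.imwrite('pics/'+n+'17.png',im[:,:,::-1])
im=cv2.imread('pics/scene17.png');cv2.imwrite('pics/s17c.png',cv2.resize(im[150:250,290:390],None,fx=6,fy=6,interpolation=cv2.INTER_CUBIC))"
```

```text
tcp in carrier [-0.1032  0.002   0.142 ]
t 22.65 tcp [0.4672 0.1259 0.142 ] yaw -171.1570075999827 j6 -1.631443895369195 F [-0.2693  0.6295 -0.3238] open 4.3764566475362884e-05
shift tool [-0.034 -0.001  0.009] turn 0.34299240001723774
```

View pics/s17c.png

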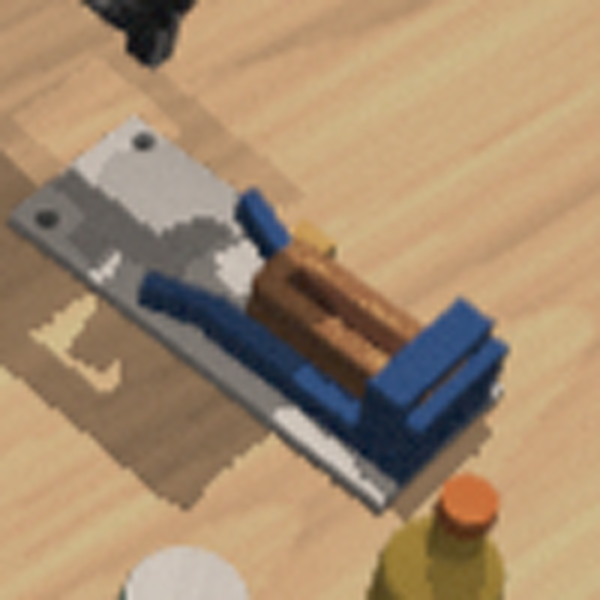

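View pics/wrist17.png

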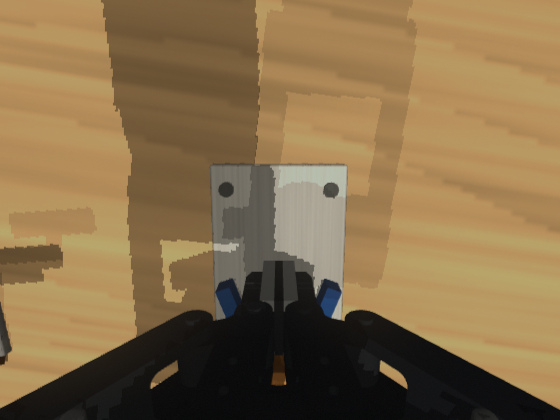

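Request:
{"name": "move_arm", "arguments": {"steps": [[[-0.035,0,-0.01,0,0.085],[-0.035,0,-0.01,0,0.085],[-0.03,0,-0.01,0,0.085],[0,0,0,0,0.085],[0,0,0,0,0.085]]]}}

```text
time: 23.42
tcp_pos: [0.5599, 0.1409, 0.1462]
tool_rot: [[-0.981, -0.154, -0.118], [-0.153, 0.988, -0.021], [0.12, -0.002, -0.993]]
wrist_force: [-0.2, 0.8, -0.9]
opening: 0.0848
```

Run:
```python
from h import *
car()
s=robot.state();cw=T_cam('wrist',s)
im=robot.read_camera('wrist')[:,:,::-1].copy();cv2.imwrite('pics/w18.png',im)
x0,y0,x1,y1=180,100,400,400;k=2
big=cv2.resize(im[y0:y1,x0:x1],None,fx=k,fy=k,interpolation=cv2.INTER_CUBIC)
cv2.imwrite('pics/w18c.png',big)
im2=cv2.imread('pics/scene17.png');cs=T_cam('scene')
b2=cv2.resize(im2[150:250,290:390],None,fx=6,fy=6,interpolation=cv2.INTER_CUBIC)
def L(big,c,pts,col,x0,y0,k):
    q=(proj([CM@np.array(P)+CO for P in pts],*c)-[x0,y0])*k+k/2-.5
    cv2.polylines(big,[q.round().astype(int)],True,col,1)
top=[(0,-.022,.06),(0,.022,.06),(.12,.022,.06),(.12,-.022,.06)]
L(big,cw,top,(255,0,255),x0,y0,k);L(b2,cs,top,(255,0,255),290,150,6)
pl=[(-.15,-.055,.012),(-.15,.055,.012),(.13,.055,.012),(.13,-.055,.012)]
L(big,cw,pl,(0,255,0),x0,y0,k);L(b2,cs,pl,(0,255,0),290,150,6)
cv2.imwrite('pics/w18o.png',big);cv2.imwrite('pics/s18o.png',b2)
```

```text
tcp in carrier [-0.0093  0.0031  0.1462]
```

View pics/w18o.png

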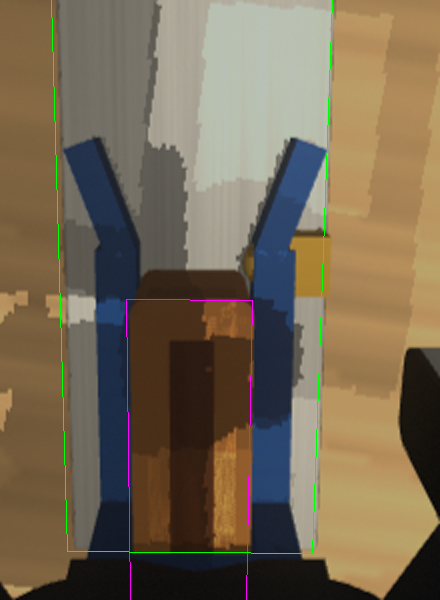

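View pics/s18o.png

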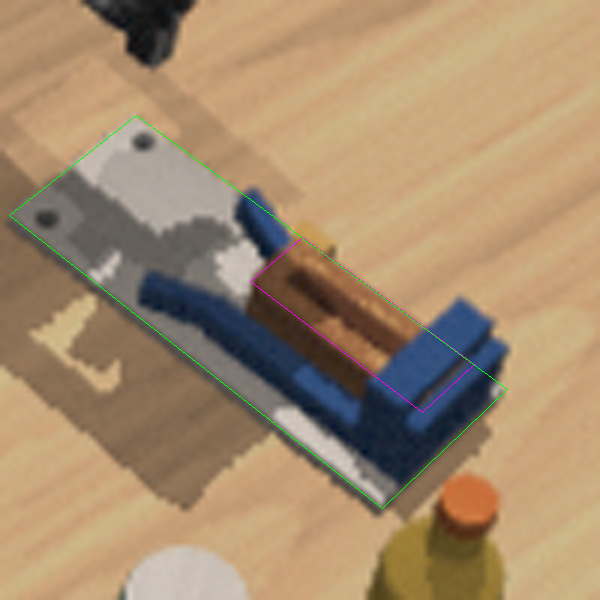

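Run:
```python
from h import *
im=cv2.imread('pics/w18.png');cw=T_cam('wrist')
cv2.imwrite('pics/w19.png',cv2.resize(im[205:275,225:355],None,fx=6,fy=6,interpolation=cv2.INTER_CUBIC))
for x in(-.006,-.004,-.002,0,.002): print(x,proj(CM@np.array([x,0,.06])+CO,*cw)[0],proj(CM@np.array([x,0,.012])+CO,*cw)[0])
print('wall bend top',[proj(CM@np.array([-.012,s*.023,.032])+CO,*cw)[0] for s in(-1,1)],'ball',proj(CM@np.array([-.005,.023+.006-10e-3,.022])+CO,*cw)[0])
```

```text
-0.006 [274.3141 241.2643] [275.0896 227.2711]
-0.004 [274.3024 244.0522] [275.0789 229.6205]
-0.002 [274.2907 246.8323] [275.0682 231.9644]
0 [274.279  249.6048] [275.0575 234.3029]
0.002 [274.2674 252.3695] [275.0469 236.636 ]
wall bend top [array([245.0997, 224.7371]), array([304.5705, 225.1133])] ball [298.5412 231.161 ]
```

View pics/w19.png

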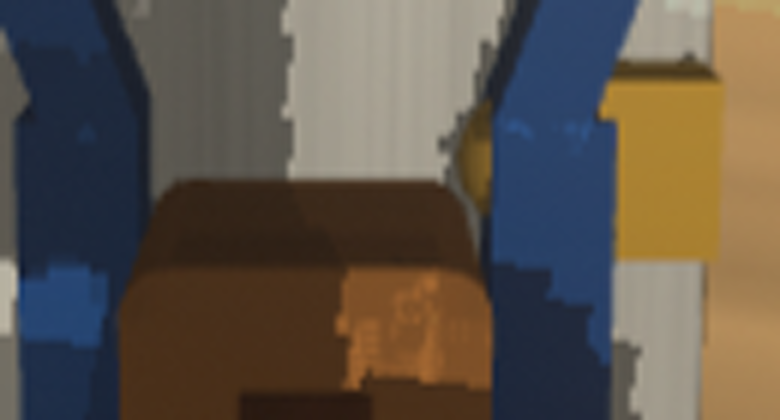

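Tail-edge readings give x = +0.6 mm (bottom) and -0.3 mm (top) against an ideal of 0. The brass ball shows about 4 mm out behind the tail, at crop (475,155). The robot is clear, so hand in.

Run:
```python
from h import *
a=cv2.imread('pics/top0.png').astype(int);b=cv2.imread('pics/top17.png').astype(int)
for n,(u,v) in dict(glue=(253,147),tin=(273,169),hammer=(150,235),sq=(352,165),tape=(173,169),offcut=(395,202),driver=(375,242)).items():
    print(n,abs(a-b)[v-12:v+12,u-12:u+12].mean())
print(robot.hand_in())
```

```text
glue 2.234375
tin 2.3755787037037037
hammer 2.267939814814815
sq 2.4207175925925926
tape 2.3819444444444446
offcut 2.2471064814814814
driver 16.359953703703702
the job is handed in; nothing more can be done
None
```

The blank is in the carrier, strip up and against the stop, and the side ball has clicked out behind it. I have handed the job in; it reports no verdict. The run took about 23.5 s of the 53 s.

**What I did**
- I gripped the red handle beside its post and pushed the rod to its end stop: about 34 mm of travel, then 30 N with no further movement.
- I gripped the blank across its width and pulled it out along the face normal. I set it down still leaning on the apron, where it righted itself on release.
- I pushed it in from the tail with closed fingers until the force jumped to about 24 N (wrist x reading) with no more travel. Then I backed off and rose clear.

**Last checks**
- **Position:** the tail edge read +0.6 mm and -0.3 mm from fully home, using my fitted carrier pose. A guide edge disagreed with that fit by about 2 mm.
- **Side ball:** it shows about 4 mm out behind the tail.
- **Robot:** the fingers were well clear of everything, with the tool tip 146 mm above the bench.
- **Bystanders:** six of the seven look unchanged in the before/after top pictures. The screwdriver's patch of the picture differed (16 against about 2 for the others). I think that is the arm or its shadow, as I never worked near it, but I handed in without a closer look.
- **Tool tilt:** it crept to about 0.1 rad during the final push, with no visible effect on the blank.

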